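Set out the ring stacker and picture board, then lock the play bench lid

ROBOT

A 6-joint arm with a two-finger parallel gripper is mounted at the origin on the work surface. World frame = base frame: x ahead of the robot, y to its left, z up, the work surface at z = 0. Lengths are in mm, angles in degrees, forces in N, time in s.
With the tool pointing down it reaches from about 300 to 850 mm from the base axis. Payload 4.2 kg.
Tool frame: the origin (TCP) lies at the very end of the fingers, on their centre line; the grasp point (between the pads) lies env.grip_point_offset behind it (env.grip_point_offset is the distance from the TCP to the grasp point, in mm); z points along the fingers, y is the direction in which the jaws open and shut (so a half turn about z gives the same grasp; the last joint's range is limited). The gripper opens to 91 mm and grips with 3 to 60 N. Pads are 32 mm wide; open, the fingers measure 118 mm over their backs; the gripper's body (76 mm by 178 mm) begins 60 mm behind the grasp point.
Start: joints at [75.287, 18.312, 89.639, -0, 72.044, -1.146], TCP at [134.892, 558.97, 213.976] pointing down, gripper open.
Joint ranges: [-177.97, 177.97], [-48.28, 115.42], [12.27, 149.76], [-77.06, 257.06], [2.81, 150.46], [-146.56, 146.56]. Speed limits (degrees/s): [147.25, 147.25, 180, 180, 180, 180].

INTERFACE

Orientations are given as [roll, pitch, yaw] about the fixed x, y, z axes, in that order (R = Rz(yaw) Ry(pitch) Rx(roll)).
In Python, from workcell import env, grab_frame, camera_params gives the robot as it stands. The module is installed in compiled form; this text tells all that it offers.
- The arm moves only by the shell command python3 -m creep 'ROWS' [OPENING] [FORCE]. ROWS is a JSON object of lists of equal length, an entry for each row: "offset": the shift along the tool's x, y, z in m, a list of three; "rotation": the turn, a rotation vector about the tool's x, y, z in degrees, a list of three. A call has 1 to 5 rows; each row shifts and turns the commanded pose from where the row before left it, along the tool's axes as they then stand; what a row does not reach is not made up. A row lasts 1/8 s, in which the tool goes at most 62.5 mm and 10.7 degrees, less where a joint would pass 70% of its speed; a pose out of reach is approached as far as the arm can. A call is refused whole if a number of a shift passes 0.0625 or a number of a turn 10.7, either way. A call with a gripper value outside its range is refused whole. OPENING is the closure, from 0 (fully open) to 1 (shut), set as the call begins (- or left out, the last holds). The fingers move at their own pace and stop on an object; FORCE is the grip in N (left out, the last holds). Time passes only in rows, so rows that do not move let the fingers close. It gives the time, the measured TCP pose, the force and the opening at its end, in the units of the state.
- env.state(): the state, without advancing time (a new reading comes with each control period).
- grab_frame(name): name is "side" or "top"; returns the picture (384x512x3 uint8, red, green, blue); there is no depth.
- camera_params(name): a dict with "mtx" (3x3 intrinsics, pixels), "k1" (the pictures are not rectified: a ray, as slopes to the right and down, at radius r is drawn at 1 + k1 r^2 times it, then the intrinsics apply), "R" (3x3) and "t" (3): a world point X has camera coordinates R X + t. Camera axes: x right, y down, z forward; pixel columns grow to the right and rows downward; lengths in mm; the calibration is good to about 2 mm. A picture is of the moment at which its call begins. camera_params takes no time and is no camera call.
- env.job_done(): hands the job in, once; it reports no verdict.
The state is a dict: "time_s": time; "qpos": joint angles; "qvel": joint speeds; "effort": joint torques, N m; "ee_pos": TCP position; "ee_rot": TCP orientation; "force": force on the tool from outside, world axes, zero at the start; "torque": the same for the moment, N m; "gripper_width": finger opening in mm.
Only numpy, scipy, OpenCV 4.12 (cv2) and the standard library are available. Lean on these libraries where they do the work, as an engineer would, in place of code of your own. Each camera call takes 0.05 s, during which the arm holds its last target.

TASK

Set out the stacking game on the play bench: thread all the silicone rings that are there onto the white post, in order of size with the biggest at the bottom, each lying flat and fully home, and stand the picture board upright, right way up on its bottom edge, in the middle of the cork strip and along it. The rings and the board mark easily, so hold them lightly: a finger must never press on one with more than about 40 N. When the game stands ready, press the red lid-lock button well down for a moment so that the bench lid cannot be lifted under it, and leave the other toys alone.

Things in the scene. Friction and masses are not known exactly. Their poses are not given: they have to be found in the camera images.
- ring_red: red silicone stacking ring, 84 mm across, 20 mm thick, hole 25 mm; a solid tab of its own colour, 22 mm wide and 20 mm thick, reaches to 77 mm from the hole's centre (gripped across its width 64 mm out, the gripper stays clear of the post). Origin: centre of the hole at mid-thickness; x along the tab, z up (at the start lying flat). 60-120 g. May be absent
- ring_orange: orange silicone stacking ring, 74 mm across, 20 mm thick, hole 25 mm; a solid tab of its own colour, 22 mm wide and 20 mm thick, reaches to 77 mm from the hole's centre (gripped across its width 64 mm out, the gripper stays clear of the post). Origin: centre of the hole at mid-thickness; x along the tab, z up (at the start lying flat). 60-120 g. May be absent
- ring_yellow: yellow silicone stacking ring, 64 mm across, 20 mm thick, hole 25 mm; a solid tab of its own colour, 22 mm wide and 20 mm thick, reaches to 77 mm from the hole's centre (gripped across its width 64 mm out, the gripper stays clear of the post). Origin: centre of the hole at mid-thickness; x along the tab, z up (at the start lying flat). 60-120 g. May be absent
- ring_green: green silicone stacking ring, 54 mm across, 20 mm thick, hole 25 mm; a solid tab of its own colour, 22 mm wide and 20 mm thick, reaches to 77 mm from the hole's centre (gripped across its width 64 mm out, the gripper stays clear of the post). Origin: centre of the hole at mid-thickness; x along the tab, z up (at the start lying flat). 60-120 g. May be absent
- ring_blue: blue silicone stacking ring, 44 mm across, 20 mm thick, hole 25 mm; a solid tab of its own colour, 22 mm wide and 20 mm thick, reaches to 77 mm from the hole's centre (gripped across its width 64 mm out, the gripper stays clear of the post). Origin: centre of the hole at mid-thickness; x along the tab, z up (at the start lying flat). 60-120 g. May be absent
- stacker: fixed stacking post: dark blue disc 100 mm across, 12 mm high, with a white post 20 mm across standing from its centre to a rounded tip 100 mm above the bench. Origin: centre of the disc's underside, z up
- seat (a point): top of the blue disc at the post's axis, 12 mm above the bench: the underside of the lowest ring rests at this height
- post_tip (a point): top of the post, 100 mm above the bench
- board: white wooden picture board 100 mm wide (y), 130 high (z), 18 thick (x), coloured bars on both faces (widest, red, lowest), 110-180 g. Origin: middle of its bottom edge; z from bottom to top edge. Starts on the slanted rest, its top leaning 0.40 rad back, away from the robot; the rest backs only its lower 62 mm, so the upper part can be pinched across its thickness, coming along its own z
- rest: fixed slanted wooden rest holding the picture board at the start, 90 mm wide; origin: centre of its foot at the bench; x roughly towards the robot
- strip: fixed cork strip on the bench, 140 mm long (y), 70 mm wide (x), 4 mm thick; origin: centre of its underside, z up
- lock (a joint): travel of the red lid-lock button, m: 0 up, 0.008 fully down; spring, about 5 N fully down, comes up when let go
- lock_top (a point): centre of the top of the red button (36 mm across, in a steel housing; pressed straight down)
- cube: bystander, to be left alone: purple plastic sorting cube, 110 mm; origin at the underside
- hammer: bystander, to be left alone: wooden toy hammer lying flat, about 180 mm long, 40 mm high; origin at the underside
- pot: bystander, to be left alone: aluminium toy pot with its lid on, 116 mm across, 104 mm high; origin at the underside
- cup: bystander, to be left alone: orange plastic cup, 68 mm across, 85 mm high; origin at the underside
- car: bystander, to be left alone: green wooden toy car, 110 mm long, 62 mm high; origin at the underside
- block: bystander, to be left alone: blue wooden block 70 x 40 x 40 mm; origin at the underside
- book: bystander, to be left alone: red picture book lying flat, 150 x 100 x 22 mm; origin at the underside
Not all that is in view belongs to the job. What is shaped like the ring_orange but blue or pink is not meant. Leave any purple look-alike of the ring_red alone.

How it is judged (in metres and radians):
On the way, in this order (a step that is already met when the one before it is completed fails the run):
1. every ring present is on the post, in order and fully home, and the picture board stands on the cork strip (horizontal distance between each of ring_red, ring_orange, ring_yellow, ring_green, ring_blue and seat below 0.006 m and angle between the z axis of each of ring_red, ring_orange, ring_yellow, ring_green, ring_blue and the z axis of stacker, either way round below 0.06 rad and linear speed of each of ring_red, ring_orange, ring_yellow, ring_green, ring_blue, board below 0.03 m/s and z of ring_red in the frame of seat below 0.0135 m and z of each of ring_orange, ring_yellow, ring_green, ring_blue in the frame of ring_red above 0.015 m and (z of ring_orange in the frame of seat below 0.0135 m or z of ring_orange in the frame of ring_red below 0.0235 m) and z of each of ring_yellow, ring_green, ring_blue in the frame of ring_orange above 0.015 m and (z of ring_yellow in the frame of seat below 0.0135 m or z of ring_yellow in the frame of ring_red below 0.0235 m or z of ring_yellow in the frame of ring_orange below 0.0235 m) and z of each of ring_green, ring_blue in the frame of ring_yellow above 0.015 m and (z of ring_green in the frame of seat below 0.0135 m or z of ring_green in the frame of ring_red below 0.0235 m or z of ring_green in the frame of ring_orange below 0.0235 m or z of ring_green in the frame of ring_yellow below 0.0235 m) and z of ring_blue in the frame of ring_green above 0.015 m and (z of ring_blue in the frame of seat below 0.0135 m or z of ring_blue in the frame of ring_red below 0.0235 m or z of ring_blue in the frame of ring_orange below 0.0235 m or z of ring_blue in the frame of ring_yellow below 0.0235 m or z of ring_blue in the frame of ring_green below 0.0235 m) and angle between board's own z axis and vertical below 0.07 rad and angle between the y axis of board and the y axis of strip, either way round below 0.26 rad and x of board in the frame of strip between -0.022 and 0.022 m and y of board in the frame of strip between -0.035 and 0.035 m and z of board in the frame of strip between 0.001 and 0.008 m), for 0.3 s.
2. the lid-lock button is pressed at least 5 mm down (value of joint lock above 0.005 m), for 0.2 s.
At the end, for the whole second after the job is handed in: All rings present on the post (axis within 6 mm, flat within 0.06 rad), larger below smaller, each resting within 3.5 mm on what is below; board upright (0.07 rad) on the strip, within 22 mm across and 35 mm along of its centre, aligned within 0.26 rad; at rest; button released (all of step 1 and value of joint lock below 0.002 m); the robot touches nothing.
It fails at once if a ring or the board is pressed or squeezed too hard by the fingers (contact forces of both fingers on it add up to over 95 N) (contact force between the fingers and ring_red above 95 N or contact force between the fingers and ring_orange above 95 N or contact force between the fingers and ring_yellow above 95 N or contact force between the fingers and ring_green above 95 N or contact force between the fingers and ring_blue above 95 N or contact force between the fingers and board above 95 N).
It fails at once if a bystander is moved more than 30 mm (distance of any of cube, hammer, pot, cup, car, block, book from where it was at the start of the episode above 0.03 m).
Of ring_red, ring_orange, ring_yellow, ring_green, ring_blue only 3 to 4 are there at a start; the rules pass over those that are not, and their reading is None.
At some moment in a run one of ring_red, ring_orange, ring_yellow, ring_green, ring_blue may be knocked a few centimetres aside while the robot is not near it.
It also fails if it takes over 210 s, if anything falls off the work surface, if the arm or the gripper's body presses on something with over 40 N, if the wrist force passes 120 N, or if a joint passes its speed limit or range.

## Working session

There is one attempt and no reset: what is moved stays moved. The work goes in short steps, Python scripts to look and compute and a shell command to move; the robot and the scene stay as the last step left them, time stands still between calls to the robot, and variables do not carry over. Pictures are saved under pics/ and viewed, and the job is handed in when it is done.

```bash
ls; mkdir -p pics; python3 - <<'E'
from workcell import env, grab_frame, camera_params
import cv2
print(env.state(), env.grip_point_offset)
for n in ("side","top"):
    im=grab_frame(n); cv2.imwrite(f"pics/{n}0.png",cv2.resize(im[:,:,::-1],(800,600),interpolation=cv2.INTER_CUBIC)); cv2.imwrite(f"pics/{n}0raw.png",im[:,:,::-1])
    print(camera_params(n))
E
```

```text
pics
{'time_s': 0.0, 'qpos': array([ 7.52872706e+01,  1.83509215e+01,  8.97061577e+01, -1.31102333e-03,
        7.20421581e+01, -1.14640171e+00]), 'qvel': array([-0.04442472, -0.10108745,  0.01463807, -0.06161203, -0.00322501,
        0.02285705]), 'effort': array([ 1.98223388e-03, -4.12473428e+01, -2.31979609e+01,  7.28976564e-02,
        4.55199892e-02, -1.21119401e-04]), 'ee_pos': array([134.76347911, 558.47492254, 213.12916311]), 'ee_rot': array([-1.79900758e+02, -7.39250347e-04,  1.66434077e+02]), 'force': array([-0.69766598, -0.31841029,  0.38866139]), 'torque': array([ 0.02062773, -0.02643769, -0.00450904]), 'gripper_width': 91.35332539955569} 18.8
{'mtx': array([[483.17739895,   0.        , 259.62685597],
       [  0.        , 483.17739895, 186.75781225],
       [  0.        ,   0.        ,   1.        ]]), 'k1': -0.1344173516007723, 'R': array([[ 0.91133595, -0.41102714, -0.02287968],
       [-0.28409836, -0.58773987, -0.75752886],
       [ 0.29791762,  0.69686336, -0.65240061]]), 't': array([-415.62555205,  239.98571346, 1321.02227817])}
{'mtx': array([[469.51901522,   0.        , 254.57507628],
       [  0.        , 469.51901522, 187.98312966],
       [  0.        ,   0.        ,   1.        ]]), 'k1': 0.029341505953895026, 'R': array([[ 1.72184692e-03, -9.99940119e-01, -1.08070960e-02],
       [-9.88014709e-01, -3.30313413e-05, -1.54359757e-01],
       [ 1.54350156e-01,  1.09433537e-02, -9.87955602e-01]]), 't': array([  60.65859907,  507.52855556, 1523.60061188])}
```

View pics/top0.png

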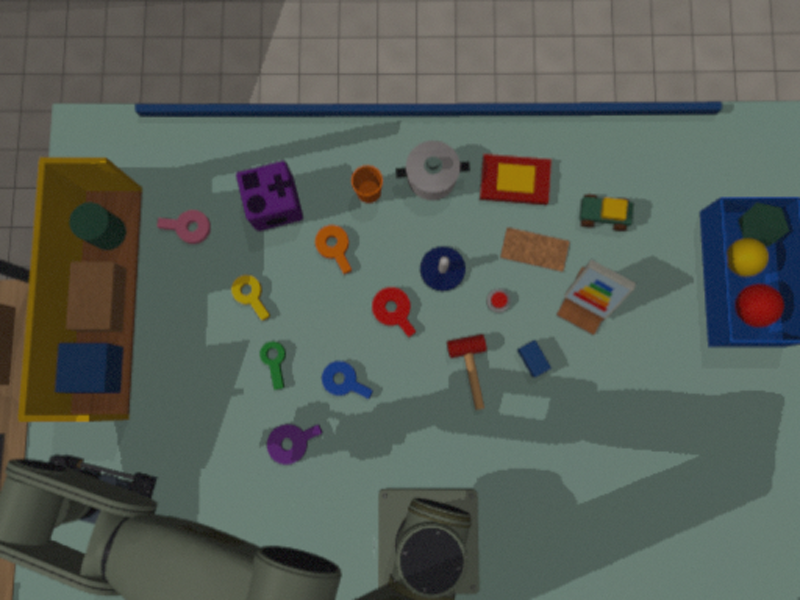

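View pics/side0.png

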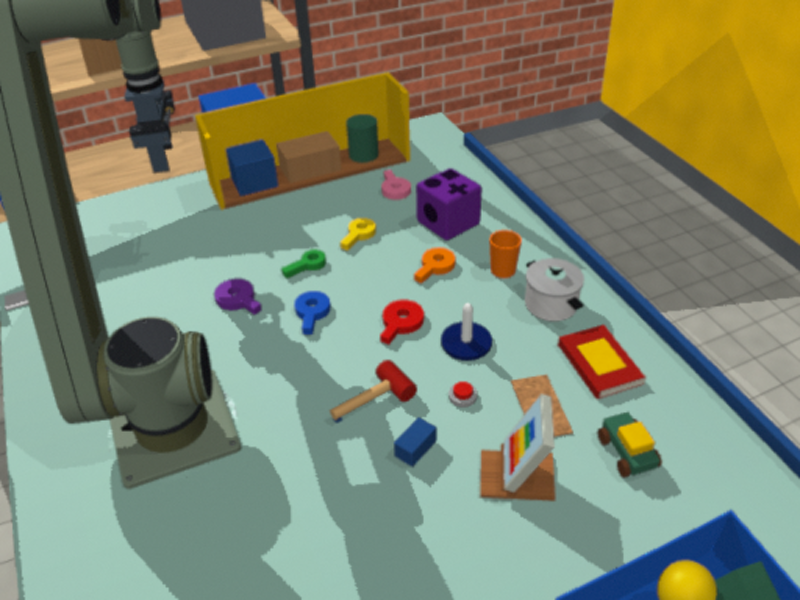

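Candidates (top picture, 800 px wide):
- Rings: red (391,307), orange (332,243), yellow (247,290), green (272,352).
- Look-alikes: blue (340,379, looks like the 74 mm decoy), pink (192,227), purple (288,443).
- Places: post (442,268), board (600,292), strip (535,248), button (498,300).

I'll check the sizes in enlarged crops.

```bash
cat > h.py <<'E'
import numpy as np, cv2
from workcell import camera_params
P={n:camera_params(n) for n in("side","top")}
def undist(n,uv):
    p=P[n];uv=np.atleast_2d(np.asarray(uv,float))
    d=np.c_[(uv[:,0]-p['mtx'][0,2])/p['mtx'][0,0],(uv[:,1]-p['mtx'][1,2])/p['mtx'][1,1]]
    s=d.copy()
    for _ in range(20): s=d/(1+p['k1']*(s**2).sum(1,keepdims=True))
    return s
def ray(n,uv):
    p=P[n];s=undist(n,uv);D=np.c_[s,np.ones(len(s))]@p['R'];C=-p['R'].T@p['t']
    return C,D
def plane(n,uv,z):
    C,D=ray(n,uv); return C+D*((z-C[2])/D[:,2])[:,None]
def proj(n,X):
    p=P[n];c=np.atleast_2d(X)@p['R'].T+p['t'];s=c[:,:2]/c[:,2:];s=s*(1+p['k1']*(s**2).sum(1,keepdims=True))
    return s*p['mtx'][0,0]+p['mtx'][:2,2]
def tri(uvt,uvs):
    A=[];b=[]
    for n,uv in(("top",uvt),("side",uvs)):
        C,D=ray(n,uv);d=D[0]/np.linalg.norm(D[0]);M=np.eye(3)-np.outer(d,d);A.append(M);b.append(M@C)
    X=np.linalg.lstsq(np.vstack(A),np.hstack(b),rcond=None)[0]
    C,D=ray("top",uvt);d=D[0]/np.linalg.norm(D[0]);v=X-C
    C2,D2=ray("side",uvs);d2=D2[0]/np.linalg.norm(D2[0]);v2=X-C2
    return X,np.linalg.norm(v-d*(v@d))+np.linalg.norm(v2-d2*(v2@d2))
HUE={'red':(-6,5),'orange':(8,16),'yellow':(22,31),'green':(50,75),'blue':(103,118)}
def mask(im,col):  # im RGB
    hsv=cv2.cvtColor(im,cv2.COLOR_RGB2HSV);h=hsv[...,0].astype(int);h=np.where(h>170,h-180,h)
    a,b=HUE[col];return ((h>=a)&(h<=b)&(hsv[...,1]>140)&(hsv[...,2]>60)).astype(np.uint8)
E
python3 - <<'E'
import cv2
t=cv2.imread('pics/top0raw.png');s=cv2.imread('pics/side0raw.png')
cv2.imwrite('pics/topc.png',cv2.resize(t[130:310,90:290],(800,720))[:600]) if 0 else cv2.imwrite('pics/topc.png',cv2.resize(t[130:310,90:330],(800,600),interpolation=cv2.INTER_CUBIC))
cv2.imwrite('pics/topd.png',cv2.resize(t[110:260,250:450],(800,600),interpolation=cv2.INTER_CUBIC))
cv2.imwrite('pics/sidec.png',cv2.resize(s[120:240,130:290],(800,600),interpolation=cv2.INTER_CUBIC))
cv2.imwrite('pics/sided.png',cv2.resize(s[180:330,220:420],(800,600),interpolation=cv2.INTER_CUBIC))
E
```

```text
(no output)
```

View pics/topc.png

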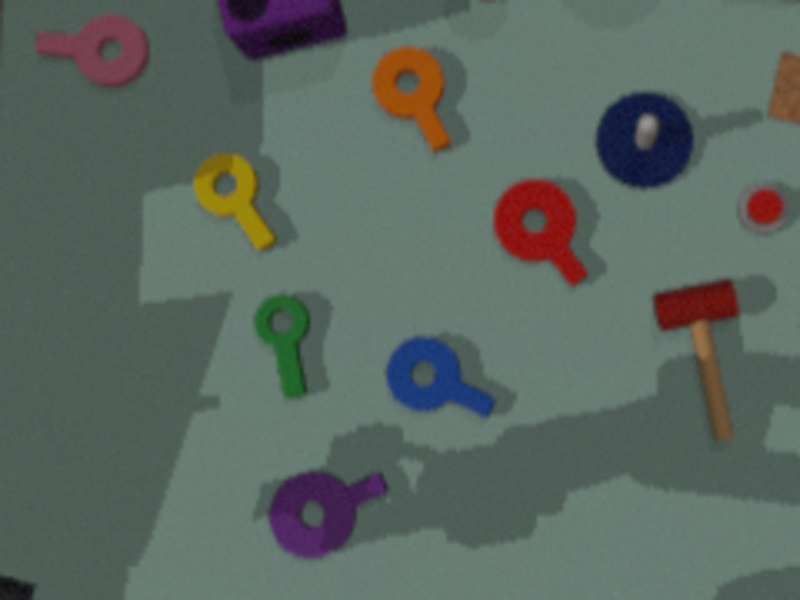

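View pics/topd.png

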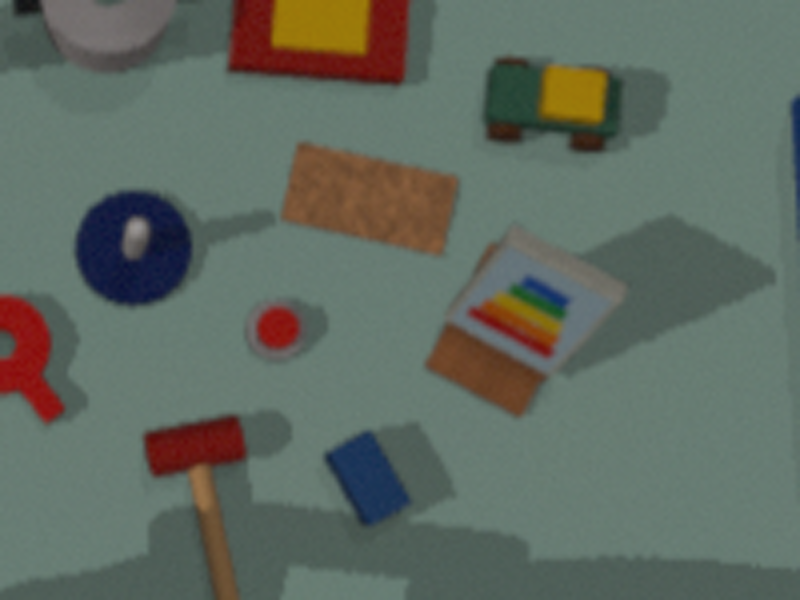

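View pics/sidec.png

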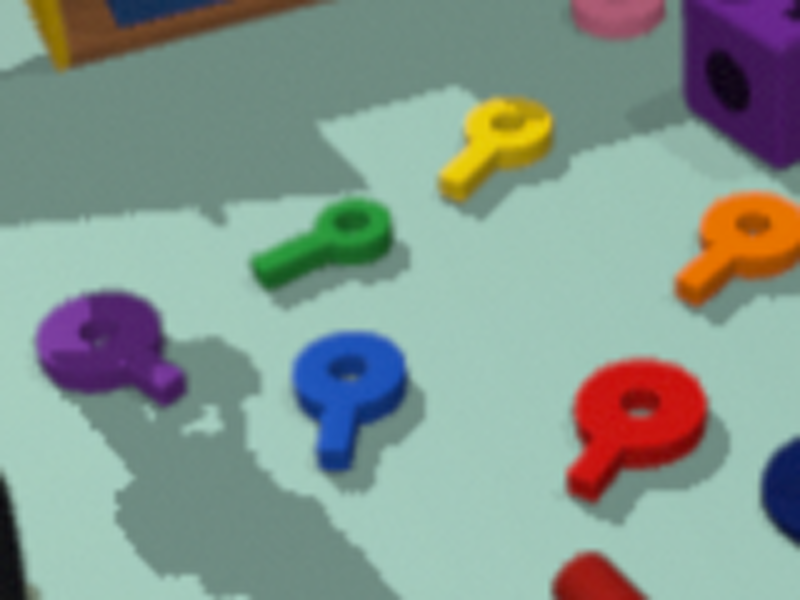

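View pics/sided.png

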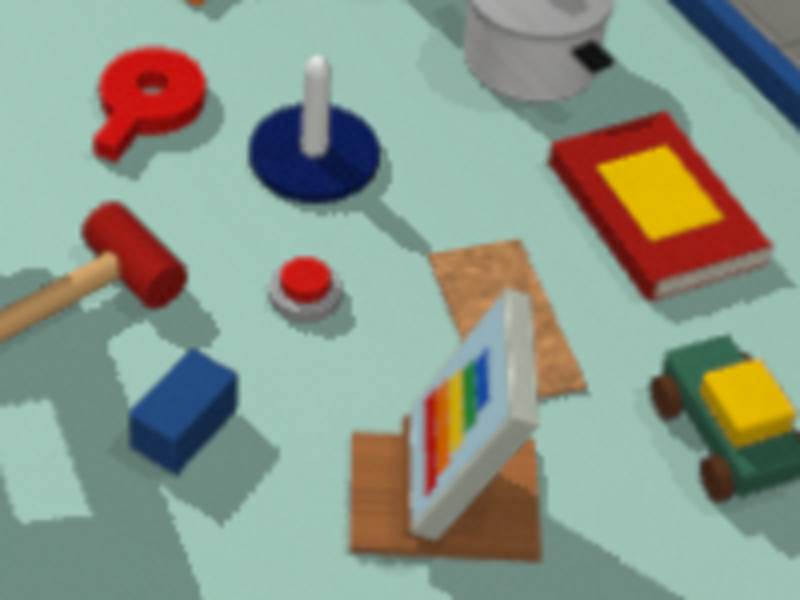

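Blue's disc is as wide as the orange one (~72 px in the crop), so it is the decoy. The rings to use are red, orange, yellow and green. Next I'll fit their silhouettes in both views and triangulate the fixed places.

```bash
cat > fit.py <<'E'
from h import *
from scipy.optimize import minimize
DIA={'red':84,'orange':74,'yellow':64,'green':54,'blue':74}
S=6
def poly2(n,X,box):
    uv=proj(n,X)-box[:2]; return np.round(((uv+0.5)*S-0.5)*16).astype(np.int32)
def render(n,x,y,yaw,z,dia,box,pitch=0):
    w,h=box[2],box[3]; m=np.zeros((h*S,w*S),np.uint8)
    a=np.linspace(0,2*np.pi,73)[:-1]; c,s=np.cos(yaw),np.sin(yaw);R=np.array([[c,-s],[s,c]])
    r=dia/2; circ=np.c_[r*np.cos(a),r*np.sin(a)]; tab=np.array([[0,-11],[77,-11],[77,11],[0,11.]]); hol=np.c_[12.5*np.cos(a),12.5*np.sin(a)]
    hm=None
    for dz in(-10,-5,0,5,10):
        for q in(circ,tab):
            cv2.fillPoly(m,[poly2(n,np.c_[q@R.T+[x,y],np.full(len(q),z+dz)],box)],255,shift=4)
    for dz in (-10,10):
        t=np.zeros_like(m);cv2.fillPoly(t,[poly2(n,np.c_[hol@R.T+[x,y],np.full(len(hol),z+dz)],box)],255,shift=4)
        hm=t if hm is None else hm&t
    m[hm>0]=0
    return cv2.resize(m,(w,h),interpolation=cv2.INTER_AREA)/255.
def fitring(ims,col,x0,dia=None,views=("top","side"),fz=True):
    dia=dia or DIA[col];D={}
    for n in views:
        c=proj(n,[x0[0],x0[1],10])[0]; b=[int(c[0]-42),int(c[1]-42),84,84]
        b[0]=max(b[0],0);b[1]=max(b[1],0)
        im=ims[n][b[1]:b[1]+84,b[0]:b[0]+84]; mk=mask(im,col).astype(float)
        D[n]=(b,mk)
    def cost(p):
        tot=0
        for n,(b,mk) in D.items():
            r=render(n,p[0],p[1],p[2],p[3]*1. if fz else 10.,dia,[b[0],b[1],mk.shape[1],mk.shape[0]])
            # ignore blobs far from model
            tot+=((cv2.GaussianBlur(r,(0,0),.8)-cv2.GaussianBlur(mk,(0,0),.8))**2).sum()
        return tot
    best=None
    for dy in (0,):
        o=minimize(cost,x0,method='Nelder-Mead',options=dict(initial_simplex=np.array([x0]+[np.array(x0)+d for d in np.diag([6,6,.15,4])]),xatol=.05,fatol=.05,maxiter=200))
    return o.x,o.fun
E
cat > px.py <<'E'
def tc(u,v): return ((u+.5)/(800/240)-.5+90,(v+.5)/(600/180)-.5+130)
def td(u,v): return ((u+.5)/4-.5+250,(v+.5)/4-.5+110)
def sc(u,v): return ((u+.5)/5-.5+130,(v+.5)/5-.5+120)
def sd(u,v): return ((u+.5)/4-.5+220,(v+.5)/4-.5+180)
E
python3 - <<'E'
from fit import *; from px import *
ims={n:cv2.imread(f'pics/{n}0raw.png')[:,:,::-1].copy() for n in('top','side')}
G={'red':((536,220),(575,278),(640,402)),'orange':((408,82),(440,146),(753,223)),'yellow':((225,184),(263,243),(508,122)),'green':((281,322),(292,392),(350,221)),'blue':((423,374),(488,408),(348,368))}
for c,(h,t,s) in G.items():
    X,e=tri(tc(*h),sc(*s)); T=plane('top',tc(*t),20)[0]
    yaw=np.arctan2(T[1]-X[1],T[0]-X[0])
    p,f=fitring(ims,c,[X[0],X[1],yaw,10.])
    print(c,'tri',X.round(1),round(e,1),'fit',p.round(2),'yaw',np.degrees(p[2]).round(1),'cost',round(f,1))
    if c in('blue','orange'): 
        for d in(44,64,74,84): print(d,round(fitring(ims,c,[X[0],X[1],yaw,10.],dia=d)[1],1))
print('tip',tri(td(140,224),sd(316,60)))
print('base top',plane('top',td(134,249),12),plane('side',sd(314,152),12))
print('button',tri(td(277,328),sd(305,275)))
for a,b in (((300,144),(520,240)),((458,178),(586,388)),((443,253),None),((282,220),(432,255))):
    print('strip',plane('top',td(*a),4),plane('side',sd(*b),4) if b else '')
for nm,a,b in (('topL near',(514,228),(507,292)),('topR near',(620,300),None),('botL',(449,318),None),('botR',(550,376),None)):
    if b: print(nm,tri(td(*a),sd(*b)))
E
```

```text
red tri [483.9  75.2  22.7] 0.5 fit [485.33  77.52  -2.48  11.98] yaw -142.3 cost 218.9
orange tri [626.3 206.4  22.7] 0.2 fit [628.19 207.92  -2.65  12.04] yaw -151.8 cost 480.0
44 653.8
64 481.2
74 480.0
84 589.0
yellow tri [520.8 390.3  21.6] 0.5 fit [521.96 391.86  -2.52  11.81] yaw -144.6 cost 22.0
green tri [380.6 329.5  22.2] 1.4 fit [383.6  331.47  -2.93  11.02] yaw -167.6 cost 53.4
blue tri [329.8 187.   21. ] 0.1 fit [330.32 187.91  -2.03  11.13] yaw -116.3 cost 36.1
44 230.0
64 29.6
74 36.1
84 173.2
tip (array([568.73284177, -35.51731084, 101.56908238]), np.float64(3.902584204279247))
base top [[567.32446817 -35.70766287  12.        ]] [[566.07920801 -39.10276345  12.        ]]
button (array([ 497.95631438, -154.56950962,   22.50223377]), np.float64(0.3141379303265826))
strip [[ 660.82847169 -179.69106238    4.        ]] [[ 662.29197991 -177.74104036    4.        ]]
strip [[ 630.63415357 -314.14158137    4.        ]] [[ 629.8098481  -313.45353332    4.        ]]
strip [[ 565.21817762 -299.23613194    4.        ]] 
strip [[ 594.05899595 -162.93874084    4.        ]] [[ 597.38294939 -162.59728916    4.        ]]
topL near (array([ 552.06257692, -320.79191988,  149.44134095]), np.float64(11.041101204492598))
```

```bash
python3 - <<'E'
s=open('fit.py').read()
s=s.replace("        D[n]=(b,mk)","""        k,lab=cv2.connectedComponents(mk.astype(np.uint8)); o=proj(n,[x0[0]+.4*dia*np.cos(x0[2]),x0[1]+.4*dia*np.sin(x0[2]),20])[0]-b[:2]
        ll=np.bincount(lab[max(int(o[1])-2,0):int(o[1])+4,max(int(o[0])-2,0):int(o[0])+4].ravel(),minlength=k);ll[0]=0
        mk=(lab==ll.argmax()).astype(float)
        D[n]=(b,mk)""")
open('fit.py','w').write(s)
E
cat > rings.py <<'E'
from fit import *
import sys
def run(ims,G):
    for c,x0 in G.items():
        for v in (("top","side"),("top",)):
            p,f=fitring(ims,c,x0,views=v,fz=len(v)==2); print(c,v,p.round(1)[[0,1,3]],'yaw',np.degrees(p[2]).round(1),'cost',round(f,1))
E
python3 - <<'E'
from rings import *
ims={n:cv2.imread(f'pics/{n}0raw.png')[:,:,::-1].copy() for n in('top','side')}
run(ims,{'red':[485,77,-2.48,10],'orange':[627,207,-2.65,10],'yellow':[521,391,-2.52,10],'green':[382,331,-2.93,10.]})
# post disc & button
from scipy.optimize import least_squares
for n in('top','side'):
    hsv=cv2.cvtColor(ims[n],cv2.COLOR_RGB2HSV); m=((hsv[...,0]>112)&(hsv[...,0]<125)&(hsv[...,1]>150)).astype(np.uint8)
    c=proj(n,[567,-36,12])[0].astype(int); k,l,st,ce=cv2.connectedComponentsWithStats(m)
    i=max(range(1,k),key=lambda i:st[i,4]*(np.hypot(*(ce[i]-c))<15)); ct=cv2.findContours((l==i).astype(np.uint8),0,1)[0][0]
    h=cv2.convexHull(ct)[:,0]; print(n,st[i],cv2.fitEllipse(h)[0], plane(n,cv2.fitEllipse(h)[0],7))
E
```

```text
red ('top', 'side') [484.9  77.6  12.1] yaw -142.4 cost 30.9
red ('top',) [485.6  76.9  12.4] yaw -142.5 cost 10.1
orange ('top', 'side') [627.9 208.1  11.6] yaw -151.5 cost 24.8
orange ('top',) [629.2 207.8  12.8] yaw -152.0 cost 9.2
yellow ('top', 'side') [521.7 392.   11.6] yaw -144.3 cost 22.3
yellow ('top',) [522.6 392.2  11.4] yaw -144.6 cost 8.4
green ('top', 'side') [383.3 331.7  10.8] yaw -167.0 cost 53.3
green ('top',) [383.5 331.4  10.9] yaw -167.5 cost 24.5
top [270 159  27  26 416] (282.9891662597656, 171.6516876220703) [[569.05860128 -35.50335875   7.        ]]
side [283 207  31  23 445] (298.0159912109375, 217.89637756347656) [[567.74473201 -35.54135631   7.        ]]
```

```bash
cat > plan.py <<'E'
import sys,numpy as np
from scipy.spatial.transform import Rotation as Ro
from workcell import env
def go(x,y,z,yaw=None,R=None):
    s=env.state();p=s['ee_pos'];Rc=Ro.from_euler('xyz',s['ee_rot'],degrees=True)
    if R is None: R=Ro.from_euler('xyz',[180,0,yaw],degrees=True)
    rv=(Rc.inv()*R).as_rotvec(degrees=True); d=np.array([x,y,z])-p
    print('pos',p.round(1),'rot',s['ee_rot'].round(1),'F',s['force'].round(1),'w',round(s['gripper_width'],1),'t',round(s['time_s'],2),'j6',s['qpos'][5].round(0))
    print('tool rotvec',rv.round(1),'| shift m: before turn',(Rc.inv().apply(d)/1000).round(4),'after turn',(R.inv().apply(d)/1000).round(4))
def down(yaw): return Ro.from_euler('xyz',[180,0,yaw],degrees=True)
if __name__=='__main__': go(*map(float,sys.argv[1:5]))
E
python3 plan.py 434 38.5 150 217.6
```

```text
pos [134.8 558.5 213.2] rot [-179.9   -0.   166.4] F [1.2 0.5 0.3] w 91.1 t 0.1 j6 -1.0
tool rotvec [ -0.1  -0.  -51.2] | shift m: before turn [-0.4129 -0.4352  0.0639] after turn [ 0.0802 -0.5946  0.0632]
```

```bash
python3 -m creep '{"offset":[[0,0,0],[0,0,0],[0,0,0],[0,0,0],[0,0,0]],"rotation":[[0,0,-10.2],[0,0,-10.2],[0,0,-10.2],[0,0,-10.2],[0,0,-10.4]]}' 0 15
python3 -m creep '{"offset":[[0.0067,-0.0495,0.005],[0.0067,-0.0495,0.005],[0.0067,-0.0495,0.005],[0.0067,-0.0495,0.005],[0.0067,-0.0495,0.005]],"rotation":[[0,0,0],[0,0,0],[0,0,0],[0,0,0],[0,0,0]]}'
python3 -m creep '{"offset":[[0.0067,-0.0495,0.005],[0.0067,-0.0495,0.005],[0.0067,-0.0495,0.005],[0.0067,-0.0495,0.005],[0.0067,-0.0495,0.005]],"rotation":[[0,0,0],[0,0,0],[0,0,0],[0,0,0],[0,0,0]]}'
python3 plan.py 434.2 38.5 100 217.6
```

```text
time_s: 0.72
ee_pos: [134.8, 558.7, 213.5]
ee_rot: [-180.0, -0.0, -142.0]
force: [0.2, -0.3, 0.2]
gripper_width: 91.7
time_s: 1.35
ee_pos: [259.9, 340.9, 188.6]
ee_rot: [-180.0, -0.0, -142.3]
force: [0.0, -0.2, 0.1]
gripper_width: 91.1
time_s: 1.98
ee_pos: [384.5, 124.5, 163.7]
ee_rot: [180.0, 0.0, -142.4]
force: [-0.3, 1.2, -0.1]
gripper_width: 91.7
pos [384.5 124.5 163.7] rot [ 180.     0.  -142.4] F [-0.3  1.2 -0.1] w 91.7 t 1.98 j6 -111.0
tool rotvec [0. 0. 0.] | shift m: before turn [ 0.0132 -0.0985  0.0637] after turn [ 0.0131 -0.0985  0.0637]
```

```bash
python3 -m creep '{"offset":[[0.0044,-0.033,0.021],[0.0044,-0.033,0.021],[0.0044,-0.0325,0.022],[0,0,0.03],[0,0,0.03]],"rotation":[[0,0,0],[0,0,0],[0,0,0],[0,0,0],[0,0,0]]}' 0.4
python3 -m creep '{"offset":[[0,0,0.02],[0,0,0]],"rotation":[[0,0,0],[0,0,0]]}'
python3 - <<'E'
from workcell import grab_frame
import cv2
for n,b in(("side",(230,170,160,120)),("top",(200,150,160,120))):
    im=grab_frame(n); cv2.imwrite(f"pics/{n}1raw.png",im[:,:,::-1]);x,y,w,h=b
    cv2.imwrite(f"pics/{n}1.png",cv2.resize(im[y:y+h,x:x+w,::-1],(800,600),interpolation=cv2.INTER_CUBIC))
E
python3 plan.py 434.2 38.5 4 217.6
```

```text
time_s: 2.6
ee_pos: [433.9, 39.5, 38.9]
ee_rot: [180.0, 0.0, -142.4]
force: [0.2, 0.4, -0.1]
gripper_width: 54.8
time_s: 2.85
ee_pos: [432.4, 39.9, 18.7]
ee_rot: [179.9, -0.2, -142.4]
force: [0.1, -0.9, -0.3]
gripper_width: 54.6
pos [434.1  40.   20.3] rot [-180.     0.  -142.4] F [-0.   0.7  0.1] w 55.0 t 2.95 j6 -124.0
tool rotvec [-0.  0.  0.] | shift m: before turn [ 0.0008 -0.0013  0.0163] after turn [ 0.0008 -0.0013  0.0163]
```

View pics/side1.png

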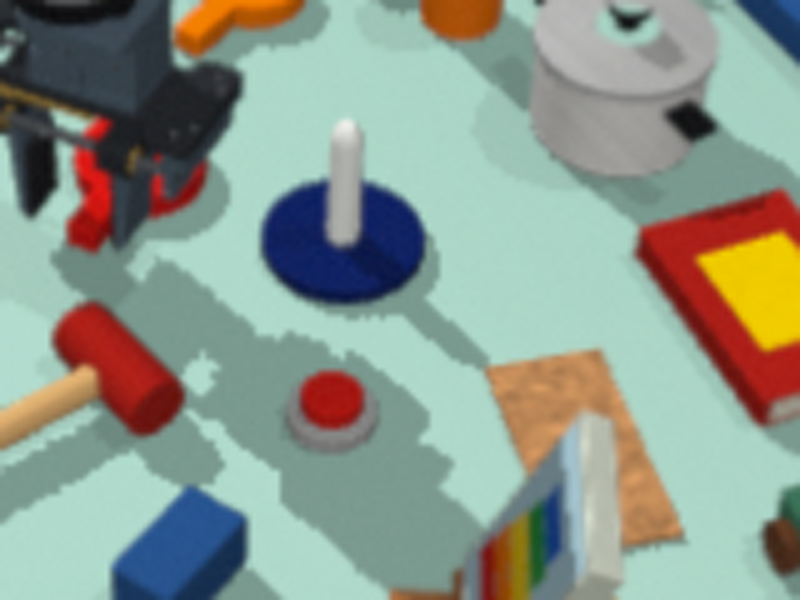

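View pics/top1.png

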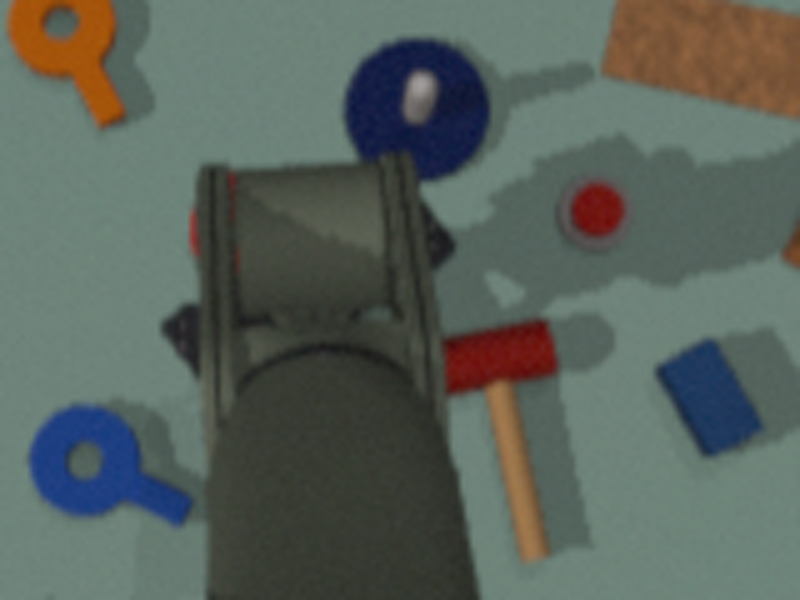

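The side view shows the two fingers (35,160) and (125,205) on either side of the red tab (90,225). The arm hides this in the top view. Going down to close.

```bash
python3 -m creep '{"offset":[[0.0008,-0.0013,0.0155],[0,0,0]],"rotation":[[0,0,0],[0,0,0]]}'
python3 -m creep '{"offset":[[0,0,0],[0,0,0],[0,0,0],[0,0,0]],"rotation":[[0,0,0],[0,0,0],[0,0,0],[0,0,0]]}' 1 15
python3 -m creep '{"offset":[[0,0,-0.03],[0,0,-0.05],[0,0,-0.05],[0,0,0]],"rotation":[[0,0,0],[0,0,0],[0,0,0],[0,0,0]]}'
python3 plan.py 504 -35.6 135 180
```

```text
time_s: 3.2
ee_pos: [433.9, 38.5, 4.8]
ee_rot: [180.0, -0.0, -142.4]
force: [-0.2, 0.2, 0.2]
gripper_width: 54.8
time_s: 3.7
ee_pos: [434.1, 38.5, 4.7]
ee_rot: [-180.0, 0.0, -142.4]
force: [-0.0, 0.3, 3.4]
gripper_width: 22.0
time_s: 4.2
ee_pos: [436.5, 38.6, 137.8]
ee_rot: [-179.7, 0.4, -142.4]
force: [0.3, -0.7, -1.7]
gripper_width: 21.8
pos [436.5  38.6 137.8] rot [-179.7    0.4 -142.4] F [ 0.3 -0.7 -1.7] w 21.8 t 4.2 j6 -124.0
tool rotvec [-0.1  0.5 37.6] | shift m: before turn [-0.0081 -0.1     0.0033] after turn [-0.0675 -0.0742  0.0028]
```

```bash
python3 -m creep '{"offset":[[0,0,0],[0,0,0],[0,0,0],[0,0,0]],"rotation":[[0,0,9.4],[0,0,9.4],[0,0,9.4],[0,0,9.4]]}'
python3 -m creep '{"offset":[[-0.022,-0.025,0],[-0.0225,-0.025,0],[-0.0225,-0.024,0],[0,0,0],[0,0,0]],"rotation":[[0,0,0],[0,0,0],[0,0,0],[0,0,0],[0,0,0]]}'
python3 plan.py 504 -35.6 130 180
cat > snap.py <<'E'
import sys,cv2
from workcell import grab_frame
# snap.py tag view x y w h ...
a=sys.argv[2:]
for i in range(0,len(a),5):
    n=a[i];x,y,w,h=map(int,a[i+1:i+5]);im=grab_frame(n)
    cv2.imwrite(f"pics/{n}{sys.argv[1]}raw.png",im[:,:,::-1])
    cv2.imwrite(f"pics/{n}{sys.argv[1]}.png",cv2.resize(im[y:y+h,x:x+w,::-1],(800,600),interpolation=cv2.INTER_CUBIC))
E
python3 snap.py 2 side 240 140 120 90 top 200 110 160 120
```

```text
time_s: 4.7
ee_pos: [432.6, 38.4, 132.8]
ee_rot: [-180.0, -0.2, 179.7]
force: [-0.9, 0.9, -1.5]
gripper_width: 21.8
time_s: 5.32
ee_pos: [499.5, -35.1, 133.0]
ee_rot: [180.0, -0.2, -180.0]
force: [-0.2, 0.5, -1.0]
gripper_width: 22.0
pos [499.5 -35.1 133. ] rot [ 180.    -0.2 -180. ] F [-0.2  0.5 -1. ] w 22.0 t 5.33 j6 -95.0
tool rotvec [ 0.  -0.2  0. ] | shift m: before turn [-0.0045 -0.0005  0.003 ] after turn [-0.0045 -0.0005  0.003 ]
```

View pics/side2.png

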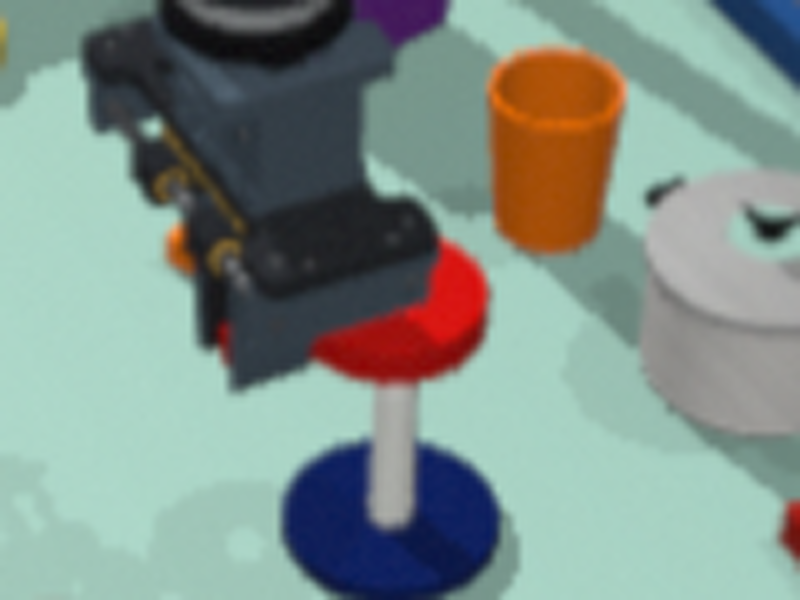

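View pics/top2.png

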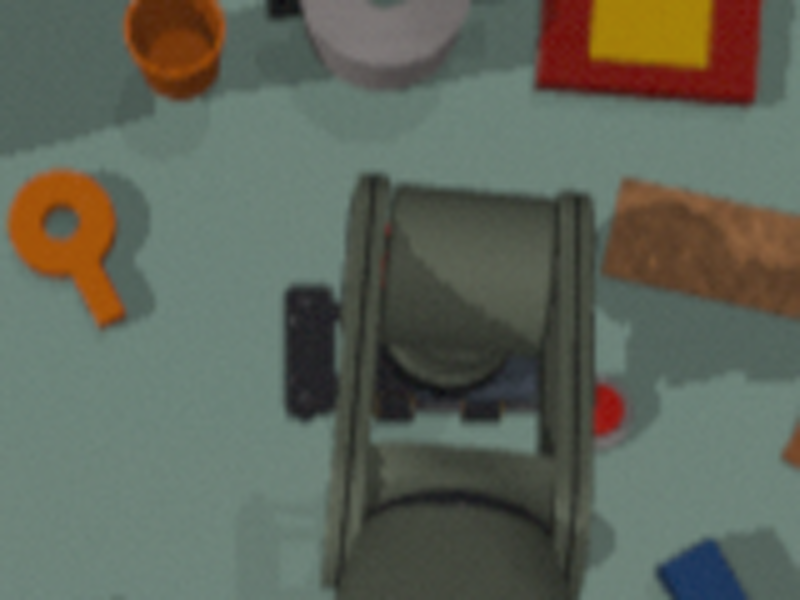

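```bash
cat > ov.py <<'E'
import sys
from h import *
# ov.py tag x y z dia  (box of side crop)  post x y
def ov(tag,x,y,z,dia,yaw,post,box=(240,140,120,90),n='side',tilt=0):
    im=cv2.imread(f'pics/{n}{tag}raw.png');bx,by,w,h=box;k=800/w
    o=cv2.resize(im[by:by+h,bx:bx+w],(800,600),interpolation=cv2.INTER_CUBIC)
    a=np.linspace(0,2*np.pi,90)
    def pl(X,c):
        uv=(proj(n,X)-[bx,by]+.5)*k-.5;cv2.polylines(o,[np.round(uv*8).astype(np.int32)],False,c,1,cv2.LINE_AA,3)
    for r in(dia/2,12.5):
        for dz in(-10,10): pl(np.c_[x+r*np.cos(a),y+r*np.sin(a),np.full(90,z+dz)],(0,255,255))
    px,py=post
    for r,zz in((50,12),(50,0),(10,12),(10,92)): pl(np.c_[px+r*np.cos(a),py+r*np.sin(a),np.full(90,zz)],(0,255,0))
    cv2.imwrite(f'pics/{n}{tag}ov.png',o)
if __name__=='__main__':
    t=sys.argv[1];v=list(map(float,sys.argv[2:])); ov(t,*v[:4],0,v[4:6])
E
python3 ov.py 2 563.5 -35.1 138.3 84 568 -35.6
```

```text
(no output)
```

View pics/side2ov.png

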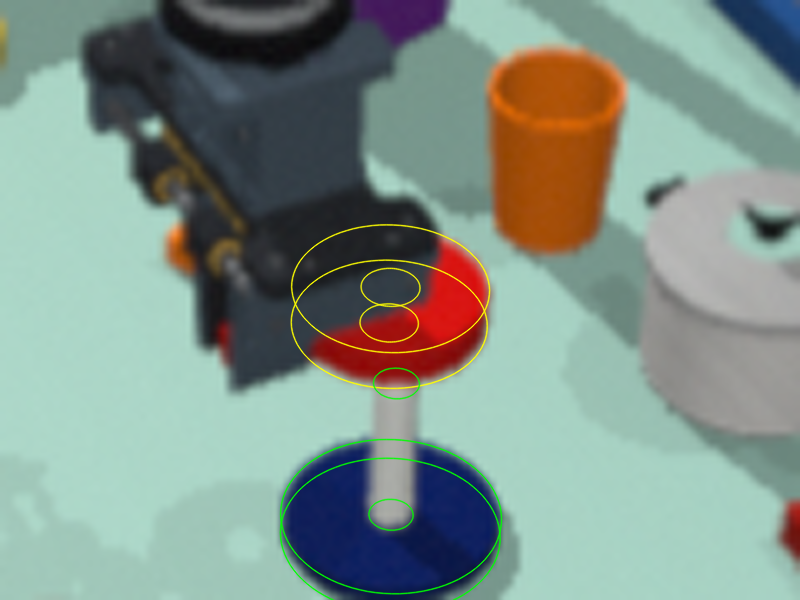

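```bash
python3 -m creep '{"offset":[[-0.0045,-0.0005,0],[0,0,0.02],[0,0,0.01],[0,0,0]],"rotation":[[0,0,0],[0,0,0],[0,0,0],[0,0,0]]}'
python3 plan.py 504 -35.6 130 180
python3 -m creep '{"offset":[[0,0,0.01],[0,0,0.01],[0,0,0]],"rotation":[[0,0,0],[0,0,0],[0,0,0]]}'
python3 plan.py 504 -35.6 130 180; python3 snap.py 3 side 240 140 120 90; python3 ov.py 3 568 -35.6 88 84 568 -35.6
```

```text
time_s: 5.92
ee_pos: [504.9, -35.7, 103.8]
ee_rot: [180.0, -0.1, -179.9]
force: [-0.6, 0.6, -1.1]
gripper_width: 21.8
pos [504.9 -35.7 103.8] rot [ 1.800e+02 -1.000e-01 -1.799e+02] F [-0.6  0.6 -1.1] w 21.8 t 5.92 j6 -95.0
tool rotvec [ 0.  -0.1  0.1] | shift m: before turn [ 0.0009  0.0001 -0.0262] after turn [ 0.0009  0.0001 -0.0262]
time_s: 6.3
ee_pos: [504.7, -35.9, 83.5]
ee_rot: [180.0, -0.1, -180.0]
force: [-0.4, -0.5, -1.3]
gripper_width: 21.7
pos [504.7 -35.9  83.5] rot [ 1.8e+02 -1.0e-01 -1.8e+02] F [-0.4 -0.5 -1.3] w 21.7 t 6.3 j6 -95.0
tool rotvec [ 0.  -0.1  0. ] | shift m: before turn [ 0.0008  0.0004 -0.0465] after turn [ 0.0007  0.0003 -0.0465]
```

View pics/side3ov.png

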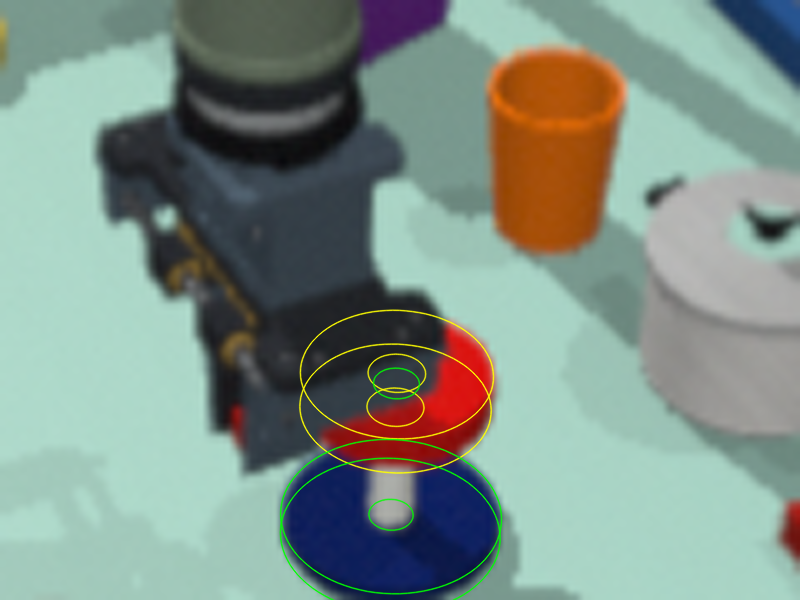

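The ring surrounds the post: the post enters the underside at (392,470), and there is no force. Continuing down.

```bash
python3 -m creep '{"offset":[[0.0005,0,0.02],[0,0,0.02],[0,0,0.016],[0,0,0.004],[0,0,0]],"rotation":[[0,0,0],[0,0,0],[0,0,0],[0,0,0],[0,0,0]]}'
python3 -m creep '{"offset":[[0,0,0.002],[0,0,0.002],[0,0,0.001]],"rotation":[[0,0,0],[0,0,0],[0,0,0]]}'
```

```text
time_s: 6.98
ee_pos: [505.3, -36.0, 24.7]
ee_rot: [180.0, 0.0, -180.0]
force: [-0.1, -0.8, -0.6]
gripper_width: 21.8
time_s: 7.35
ee_pos: [505.1, -36.0, 19.6]
ee_rot: [180.0, 0.0, -180.0]
force: [0.6, -0.3, -1.6]
gripper_width: 21.8
```

```bash
python3 -m creep '{"offset":[[0,0,0.0015],[0,0,0.0015],[0,0,0]],"rotation":[[0,0,0],[0,0,0],[0,0,0]]}'
python3 -m creep '{"offset":[[0,0,0.001],[0,0,0.001],[0,0,0]],"rotation":[[0,0,0],[0,0,0],[0,0,0]]}'
```

```text
time_s: 7.72
ee_pos: [505.0, -36.0, 16.7]
ee_rot: [180.0, 0.0, -180.0]
force: [-1.1, -0.6, 1.7]
gripper_width: 22.0
time_s: 8.1
ee_pos: [505.0, -36.0, 15.8]
ee_rot: [180.0, 0.0, -180.0]
force: [-3.8, 0.3, 12.4]
gripper_width: 21.7
```

```bash
python3 -m creep '{"offset":[[0,0,0],[0,0,0],[0,0,0]],"rotation":[[0,0,0],[0,0,0],[0,0,0]]}' 0.4
python3 -m creep '{"offset":[[0,0,-0.03],[0,0,-0.05],[0,0,-0.05],[0.03,-0.03,-0.02],[0.03,-0.05,0]],"rotation":[[0,0,0],[0,0,0],[0,0,0],[0,0,0],[0,0,0]]}'
python3 snap.py 4 side 240 140 120 90 top 90 110 240 180
python3 ov.py 4 568 -35.6 22 84 568 -35.6
python3 - <<'E'
from rings import *
ims={n:cv2.imread(f'pics/{n}4raw.png')[:,:,::-1].copy() for n in('top','side')}
run(ims,{'red':[568,-36,3.14,22],'orange':[627,207,-2.65,10]})
E
```

```text
time_s: 8.48
ee_pos: [504.9, -36.0, 14.2]
ee_rot: [180.0, -0.0, -180.0]
force: [-0.2, -0.4, -0.2]
gripper_width: 48.9
time_s: 9.1
ee_pos: [445.8, -116.5, 166.2]
ee_rot: [-179.9, 0.3, -179.8]
force: [1.6, -0.4, -0.8]
gripper_width: 54.7
red ('top', 'side') [570.4 -36.7  23.5] yaw 179.6 cost 103.9
red ('top',) [573.7 -37.9  24. ] yaw 180.4 cost 18.1
orange ('top', 'side') [628.1 206.5  14.2] yaw -153.8 cost 6364.5
orange ('top',) [628.9 207.7  12. ] yaw -151.6 cost 8.9
```

View pics/side4ov.png

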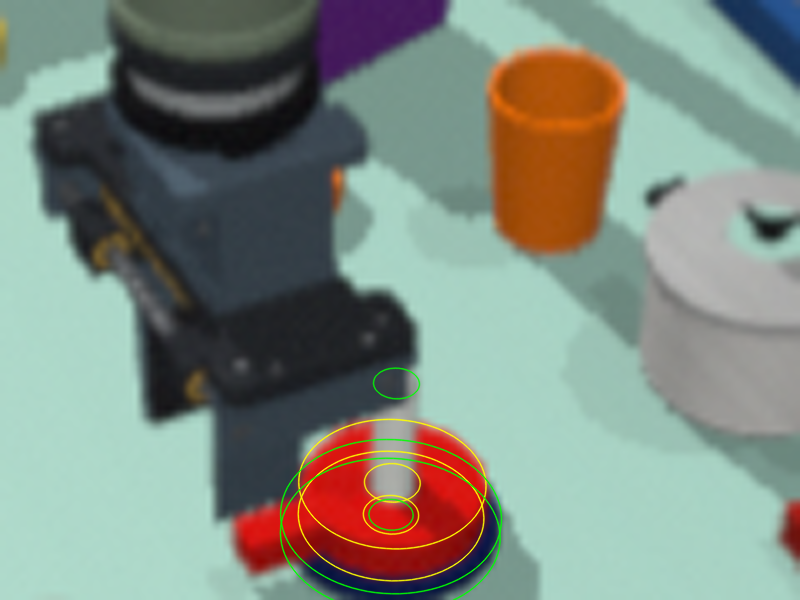

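View pics/top4.png

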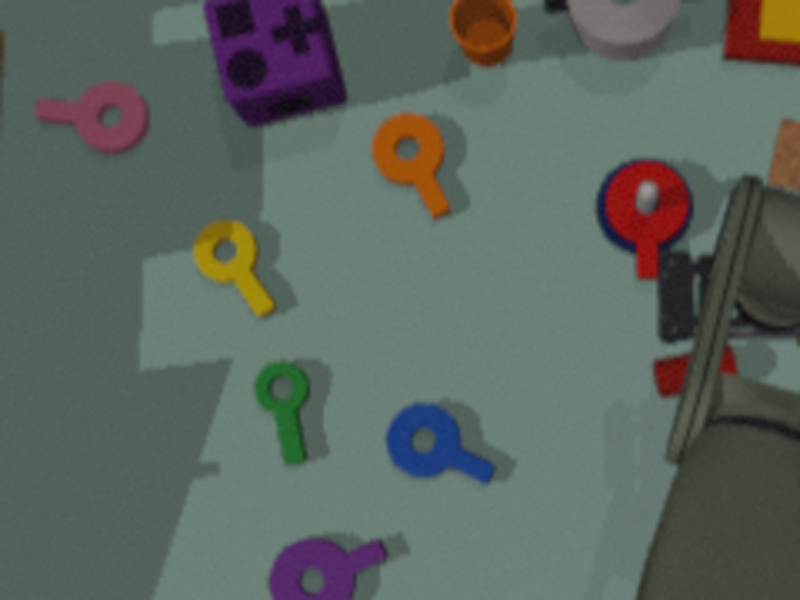

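Red is home: the overlay matches and the fit is about 2 mm from the post. Next is orange; its pose is unchanged.

```bash
python3 plan.py 571.6 177.6 120 208.5
```

```text
pos [ 442.4 -119.   164.7] rot [-1.799e+02 -1.000e-01  1.798e+02] F [-0.3  0.5 -0.9] w 54.6 t 9.2 j6 -106.0
tool rotvec [ -0.1  -0.1 -28.7] | shift m: before turn [-0.1281  0.2972  0.0441] after turn [-0.2551  0.199   0.0447]
```

```bash
python3 -m creep '{"offset":[[0,0,0],[0,0,0],[0,0,0]],"rotation":[[0,0,-9.6],[0,0,-9.6],[0,0,-9.5]]}'
python3 -m creep '{"offset":[[-0.0425,0.033,0],[-0.0425,0.033,0],[-0.0425,0.033,0],[-0.0425,0.033,0],[-0.0425,0.033,0.01]],"rotation":[[0,0,0],[0,0,0],[0,0,0],[0,0,0],[0,0,0]]}'
python3 -m creep '{"offset":[[-0.0425,0.034,0.01],[0,0,0.02],[0,0,0.03],[0,0,0.03],[0,0,0]],"rotation":[[0,0,0],[0,0,0],[0,0,0],[0,0,0],[0,0,0]]}'
python3 plan.py 571.6 177.6 4.5 208.5;
```

```text
time_s: 9.57
ee_pos: [445.2, -115.6, 164.0]
ee_rot: [180.0, -0.0, -151.0]
force: [-0.2, 0.3, -0.2]
gripper_width: 54.9
time_s: 10.2
ee_pos: [553.2, 133.4, 154.6]
ee_rot: [-180.0, 0.1, -151.2]
force: [0.9, -1.1, 0.1]
gripper_width: 54.7
time_s: 10.82
ee_pos: [571.0, 181.1, 61.7]
ee_rot: [179.9, -0.3, -151.3]
force: [0.0, -0.3, 0.4]
gripper_width: 54.5
pos [571.  181.1  61.7] rot [ 179.9   -0.3 -151.3] F [ 0.  -0.3  0.4] w 54.5 t 10.82 j6 -102.0
tool rotvec [ 0.1 -0.3  0.2] | shift m: before turn [ 0.0008 -0.0035  0.0572] after turn [ 0.0011 -0.0034  0.0572]
```

```bash
python3 -m creep '{"offset":[[0.001,-0.0035,0.02],[0,0,0.02],[0,0,0.015],[0,0,0]],"rotation":[[0,0,0],[0,0,0],[0,0,0],[0,0,0]]}'
python3 plan.py 571.6 177.6 4.5 208.5; python3 snap.py 5 side 200 130 120 90
```

```text
time_s: 11.32
ee_pos: [573.5, 177.6, 9.1]
ee_rot: [180.0, -0.1, -151.3]
force: [0.6, 0.7, -0.2]
gripper_width: 54.8
pos [573.5 177.6   9.1] rot [ 1.800e+02 -1.000e-01 -1.513e+02] F [ 0.6  0.7 -0.2] w 54.8 t 11.32 j6 -103.0
tool rotvec [ 0.  -0.1  0.2] | shift m: before turn [0.0016 0.0009 0.0046] after turn [0.0017 0.0009 0.0046]
```

View pics/side5.png

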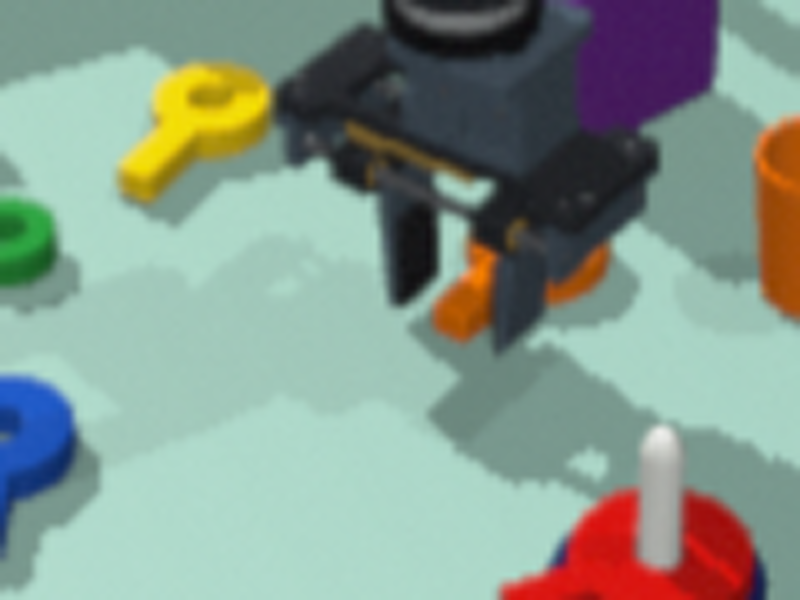

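The orange tab (465,305) lies between the fingers at (410,280) and (515,310). Closing.

```bash
python3 -m creep '{"offset":[[0.0017,0.0009,0.0045],[0,0,0]],"rotation":[[0,0,0],[0,0,0]]}'
python3 -m creep '{"offset":[[0,0,0],[0,0,0],[0,0,0],[0,0,0]],"rotation":[[0,0,0],[0,0,0],[0,0,0],[0,0,0]]}' 1 15
python3 -m creep '{"offset":[[0,0,-0.03],[0,0,-0.05],[0,0,-0.05],[0,0,0],[0,0,0]],"rotation":[[0,0,0],[0,0,0],[0,0,0],[0,0,9.5],[0,0,9.5]]}'
python3 plan.py 504.5 -35.8 135 180
```

```text
time_s: 11.62
ee_pos: [571.8, 177.5, 5.2]
ee_rot: [180.0, 0.0, -151.3]
force: [0.2, 0.2, 0.4]
gripper_width: 54.7
time_s: 12.12
ee_pos: [571.9, 177.5, 5.0]
ee_rot: [180.0, 0.0, -151.3]
force: [-0.6, -0.9, 1.3]
gripper_width: 21.9
time_s: 12.75
ee_pos: [571.8, 177.5, 135.7]
ee_rot: [180.0, 0.1, -170.6]
force: [0.2, -0.7, -0.5]
gripper_width: 21.6
pos [571.8 177.5 135.7] rot [ 1.800e+02  1.000e-01 -1.706e+02] F [ 0.2 -0.7 -0.5] w 21.6 t 12.75 j6 -83.0
tool rotvec [0.  0.1 9.4] | shift m: before turn [ 0.1013 -0.1994  0.0005] after turn [ 0.0673 -0.2133  0.0007]
```

```bash
python3 -m creep '{"offset":[[0,0,0],[0.0168,-0.0533,0],[0.0168,-0.0533,0],[0.0168,-0.0533,0],[0.0168,-0.0533,0]],"rotation":[[0,0,9.4],[0,0,0],[0,0,0],[0,0,0],[0,0,0]]}'
python3 -m creep '{"offset":[[0,0,0],[0,0,0]],"rotation":[[0,0,0],[0,0,0]]}'
python3 plan.py 504.5 -35.8 110 180; python3 snap.py 6 side 240 140 120 90;python3 - <<'E'
from ov import *; from workcell import env
p=env.state()['ee_pos'];ov('6',p[0]+64,p[1],p[2]+5.5,74,0,(568,-35.6))
E
```

```text
time_s: 13.38
ee_pos: [504.9, -37.6, 134.8]
ee_rot: [-180.0, -0.0, -179.6]
force: [0.4, -1.5, -0.6]
gripper_width: 21.8
time_s: 13.62
ee_pos: [506.0, -35.9, 134.9]
ee_rot: [180.0, 0.0, -179.7]
force: [-0.9, -0.4, -1.0]
gripper_width: 22.1
pos [506.  -35.9 134.9] rot [ 180.     0.  -179.7] F [-0.9 -0.4 -1. ] w 22.1 t 13.62 j6 -96.0
tool rotvec [0.  0.  0.3] | shift m: before turn [0.0015 0.0001 0.0249] after turn [0.0015 0.0001 0.0249]
```

View pics/side6ov.png

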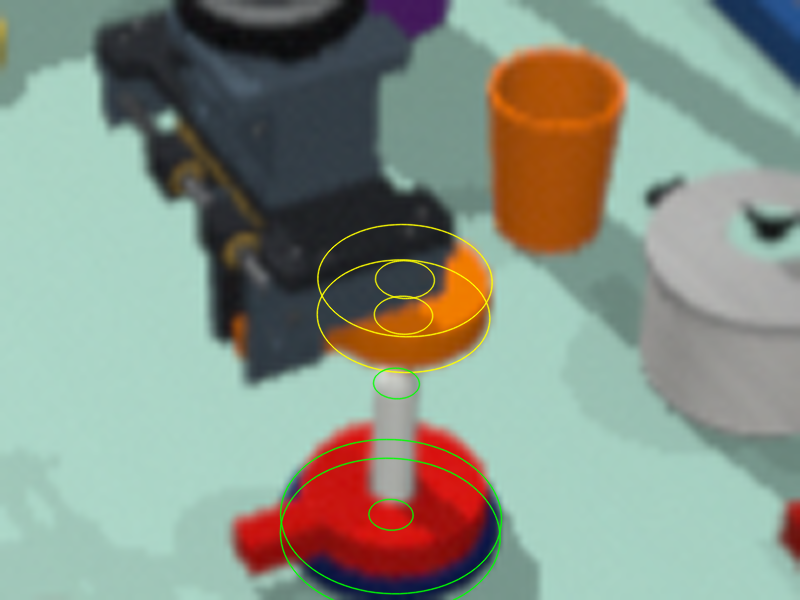

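```bash
python3 -m creep '{"offset":[[0.0025,0,0],[0,0,0.02],[0,0,0.01],[0,0,0.01],[0,0,0]],"rotation":[[0,0,0],[0,0,0],[0,0,0],[0,0,0],[0,0,0]]}'
python3 plan.py 503.5 -35.8 110 180
python3 -m creep '{"offset":[[0,0,0.01],[0,0,0]],"rotation":[[0,0,0],[0,0,0]]}'
```

```text
time_s: 14.3
ee_pos: [502.9, -35.8, 94.2]
ee_rot: [180.0, -0.1, -179.6]
force: [-0.4, -0.2, -1.3]
gripper_width: 22.1
pos [502.9 -35.8  94.2] rot [ 1.800e+02 -1.000e-01 -1.796e+02] F [-0.4 -0.2 -1.3] w 22.1 t 14.3 j6 -96.0
tool rotvec [ 0.  -0.1  0.4] | shift m: before turn [-0.0005  0.     -0.0158] after turn [-0.0006  0.     -0.0158]
time_s: 14.55
ee_pos: [502.9, -36.1, 84.3]
ee_rot: [180.0, -0.1, -179.7]
force: [-0.4, -0.9, -1.5]
gripper_width: 22.0
```

```bash
python3 -m creep '{"offset":[[0,0,0.02],[0,0,0.016],[0,0,0.006],[0,0,0.002],[0,0,0]],"rotation":[[0,0,0],[0,0,0],[0,0,0],[0,0,0],[0,0,0]]}'
python3 -m creep '{"offset":[[0,0,0.0015],[0,0,0.0015],[0,0,0]],"rotation":[[0,0,0],[0,0,0],[0,0,0]]}'
```

```text
time_s: 15.18
ee_pos: [503.7, -36.1, 41.4]
ee_rot: [180.0, 0.0, -179.7]
force: [0.2, -0.4, -1.8]
gripper_width: 21.8
time_s: 15.55
ee_pos: [503.3, -36.1, 37.9]
ee_rot: [180.0, -0.0, -179.7]
force: [-0.0, -0.7, -1.3]
gripper_width: 21.9
```

```bash
python3 -m creep '{"offset":[[0,0,0.001],[0,0,0.001],[0,0,0]],"rotation":[[0,0,0],[0,0,0],[0,0,0]]}'
python3 -m creep '{"offset":[[0,0,0.0008],[0,0,0]],"rotation":[[0,0,0],[0,0,0]]}'
```

```text
time_s: 15.92
ee_pos: [503.5, -36.1, 36.9]
ee_rot: [180.0, 0.0, -179.7]
force: [-3.1, 0.5, 6.8]
gripper_width: 21.8
time_s: 16.18
ee_pos: [503.4, -36.2, 36.8]
ee_rot: [-180.0, 0.0, -179.7]
force: [-4.3, 0.1, 12.6]
gripper_width: 21.8
```

```bash
python3 -m creep '{"offset":[[0,0,0],[0,0,0],[0,0,0]],"rotation":[[0,0,0],[0,0,0],[0,0,0]]}' 0.4
python3 -m creep '{"offset":[[0,0,-0.03],[0,0,-0.05],[0,0,-0.05],[0.05,0,0],[0.05,0,0]],"rotation":[[0,0,0],[0,0,0],[0,0,0],[0,0,0],[0,0,0]]}'
python3 snap.py 7 side 240 140 120 90 top 90 110 240 180
python3 ov.py 7 568 -35.6 42 74 568 -35.6
python3 - <<'E'
from rings import *
ims={n:cv2.imread(f'pics/{n}7raw.png')[:,:,::-1].copy() for n in('top','side')}
run(ims,{'orange':[568,-36,3.14,42],'yellow':[521,391,-2.52,10],'green':[383,331,-2.93,10]})
E
```

```text
time_s: 16.55
ee_pos: [503.4, -36.1, 34.9]
ee_rot: [180.0, -0.0, -179.7]
force: [0.9, 0.6, -0.1]
gripper_width: 49.1
time_s: 17.18
ee_pos: [402.6, -36.7, 165.4]
ee_rot: [-180.0, 0.0, -179.7]
force: [0.4, -0.5, 0.0]
gripper_width: 54.7
orange ('top', 'side') [568.6 -36.6  41.8] yaw 179.9 cost 109.7
orange ('top',) [576.8 -38.6  42.8] yaw 180.3 cost 37.8
yellow ('top', 'side') [523.6 392.1   9.5] yaw -145.3 cost 6721.5
yellow ('top',) [522.7 392.4  12.8] yaw -144.3 cost 9.6
green ('top', 'side') [383.3 331.4  10.3] yaw -166.9 cost 56.3
green ('top',) [383.  331.4  12.2] yaw -167.4 cost 27.4
```

View pics/side7ov.png

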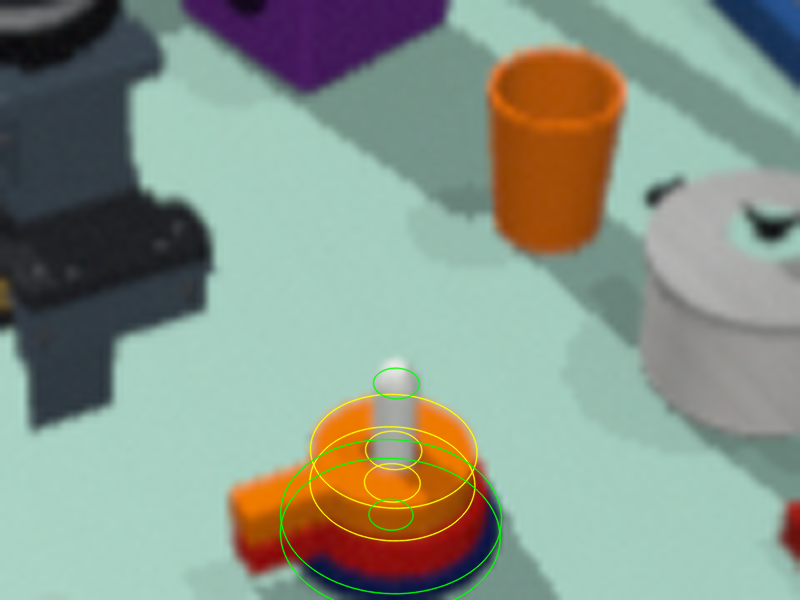

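View pics/top7.png

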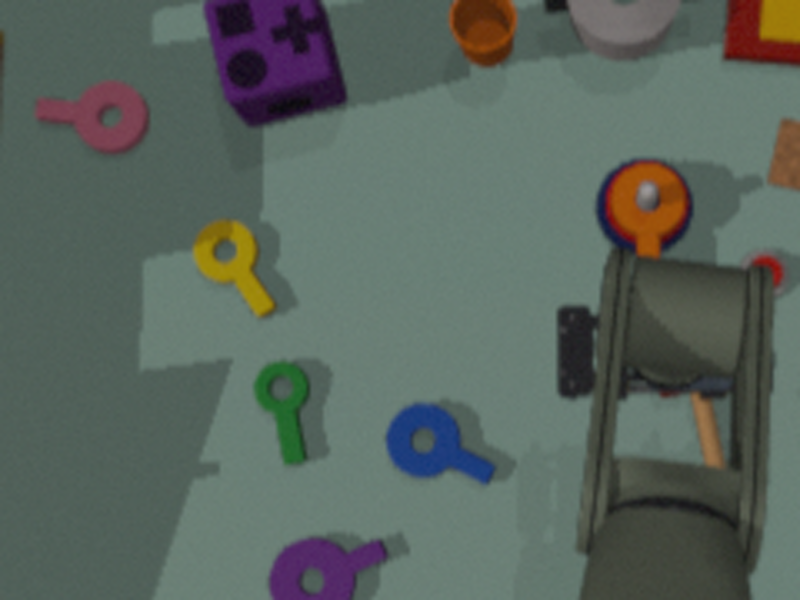

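```bash
python3 plan.py 469.7 354.7 120 215.7
```

```text
pos [397.8 -36.3 164.4] rot [ 180.    -0.3 -179.7] F [ 1.4  0.3 -0.1] w 54.3 t 17.27 j6 -97.0
tool rotvec [  0.1  -0.3 -35.4] | shift m: before turn [-0.0743  0.3906  0.0443] after turn [-0.2866  0.2756  0.0444]
```

```bash
python3 -m creep '{"offset":[[0,0,0],[0,0,0],[0,0,0],[0,0,0]],"rotation":[[0,0,-8.9],[0,0,-8.9],[0,0,-8.9],[0,0,-8.9]]}'
python3 -m creep '{"offset":[[-0.0405,0.0395,0],[-0.0405,0.0395,0],[-0.0405,0.0395,0],[-0.0405,0.0395,0],[-0.0405,0.0395,0]],"rotation":[[0,0,0],[0,0,0],[0,0,0],[0,0,0],[0,0,0]]}'
python3 -m creep '{"offset":[[-0.0405,0.0395,0.02],[-0.0405,0.0395,0.02],[0,0,0.03],[0,0,0.03],[0,0,0]],"rotation":[[0,0,0],[0,0,0],[0,0,0],[0,0,0],[0,0,0]]}'
python3 plan.py 469.7 354.7 4.5 215.7;
```

```text
time_s: 17.77
ee_pos: [404.1, -36.7, 165.0]
ee_rot: [-180.0, 0.0, -143.8]
force: [-0.1, 0.3, -0.2]
gripper_width: 54.4
time_s: 18.4
ee_pos: [452.2, 244.4, 165.0]
ee_rot: [-180.0, 0.0, -144.0]
force: [0.4, 0.3, 0.8]
gripper_width: 55.1
time_s: 19.02
ee_pos: [469.5, 352.9, 62.5]
ee_rot: [180.0, -0.3, -144.1]
force: [1.0, -0.4, 0.3]
gripper_width: 54.8
pos [469.5 352.9  62.5] rot [ 180.    -0.3 -144.1] F [ 1.  -0.4  0.3] w 54.8 t 19.02 j6 -90.0
tool rotvec [ 0.  -0.3  0.2] | shift m: before turn [-0.0015  0.0013  0.058 ] after turn [-0.0012  0.0013  0.058 ]
```

```bash
python3 -m creep '{"offset":[[-0.0012,0.0013,0.02],[0,0,0.02],[0,0,0.012],[0,0,0],[0,0,0]],"rotation":[[0,0,0],[0,0,0],[0,0,0],[0,0,0],[0,0,0]]}'
python3 plan.py 469.7 354.7 4.5 215.7; python3 snap.py 8 side 150 110 120 90
```

```text
time_s: 19.65
ee_pos: [471.6, 355.8, 14.2]
ee_rot: [180.0, 0.1, -144.1]
force: [0.6, -0.6, 0.6]
gripper_width: 54.7
pos [471.6 355.8  14.2] rot [ 1.800e+02  1.000e-01 -1.441e+02] F [ 0.6 -0.6  0.6] w 54.7 t 19.65 j6 -90.0
tool rotvec [0.  0.1 0.2] | shift m: before turn [0.0022 0.0002 0.0097] after turn [0.0022 0.0002 0.0097]
```

View pics/side8.png

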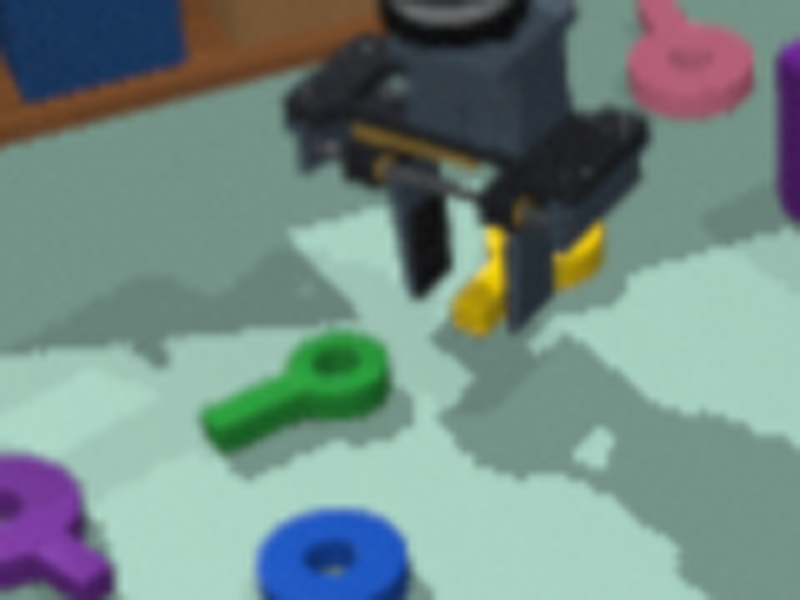

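The yellow tab (480,300) lies between the fingers at (430,280) and (525,300). Closing.

```bash
python3 -m creep '{"offset":[[0.0015,0.0002,0.0095],[0,0,0]],"rotation":[[0,0,0],[0,0,0]]}'
python3 -m creep '{"offset":[[0,0,0],[0,0,0],[0,0,0],[0,0,0]],"rotation":[[0,0,0],[0,0,0],[0,0,0],[0,0,0]]}' 1 15
python3 -m creep '{"offset":[[0,0,-0.03],[0,0,-0.05],[0,0,-0.05],[0,0,0],[0,0,0]],"rotation":[[0,0,0],[0,0,0],[0,0,0],[0,0,9],[0,0,9]]}'
python3 -m creep '{"offset":[[0,0,0],[0,0,0],[0,0,0]],"rotation":[[0,0,9],[0,0,8.9],[0,0,0]]}'
python3 plan.py 503 -35.8 135 180
```

```text
time_s: 19.95
ee_pos: [468.8, 354.1, 3.0]
ee_rot: [180.0, -0.1, -144.1]
force: [0.8, 0.4, 0.4]
gripper_width: 54.6
time_s: 20.45
ee_pos: [469.6, 354.6, 3.8]
ee_rot: [180.0, 0.0, -144.1]
force: [0.4, 0.5, 0.3]
gripper_width: 21.8
time_s: 21.08
ee_pos: [469.5, 354.6, 134.4]
ee_rot: [180.0, 0.1, -162.4]
force: [-0.2, 0.2, -1.5]
gripper_width: 22.3
time_s: 21.45
ee_pos: [469.3, 354.4, 133.4]
ee_rot: [-180.0, -0.0, -179.9]
force: [0.9, -0.6, -0.5]
gripper_width: 22.1
pos [469.3 354.4 133.4] rot [-180.    -0.  -179.9] F [ 0.9 -0.6 -0.5] w 22.1 t 21.45 j6 -54.0
tool rotvec [-0.  -0.   0.1] | shift m: before turn [-0.0328 -0.3903 -0.0015] after turn [-0.0337 -0.3902 -0.0016]
```

```bash
python3 -m creep '{"offset":[[-0.004,-0.049,0],[-0.004,-0.049,0],[-0.004,-0.049,0],[-0.004,-0.049,0],[-0.004,-0.049,0]],"rotation":[[0,0,0],[0,0,0],[0,0,0],[0,0,0],[0,0,0]]}'
python3 -m creep '{"offset":[[-0.004,-0.049,0],[-0.0045,-0.049,0],[-0.0045,-0.0475,0],[0,0,0],[0,0,0]],"rotation":[[0,0,0],[0,0,0],[0,0,0],[0,0,0],[0,0,0]]}'
python3 plan.py 503 -35.8 110 180; python3 snap.py 9 side 240 140 120 90;python3 - <<'E'
from ov import *; from workcell import env
p=env.state()['ee_pos'];ov('9',p[0]+64,p[1],p[2]+6.2,64,0,(568,-35.6))
E
```

```text
time_s: 22.08
ee_pos: [489.6, 108.1, 133.7]
ee_rot: [180.0, 0.0, -179.8]
force: [-0.0, -0.2, -0.7]
gripper_width: 21.6
time_s: 22.7
ee_pos: [502.5, -35.6, 133.5]
ee_rot: [180.0, -0.0, -179.9]
force: [0.2, 1.3, -0.3]
gripper_width: 22.0
pos [502.5 -35.6 133.5] rot [ 180.    -0.  -179.9] F [ 0.2  1.3 -0.3] w 22.0 t 22.7 j6 -95.0
tool rotvec [ 0.  -0.   0.1] | shift m: before turn [-0.0005 -0.0002  0.0235] after turn [-0.0005 -0.0002  0.0235]
```

View pics/side9ov.png

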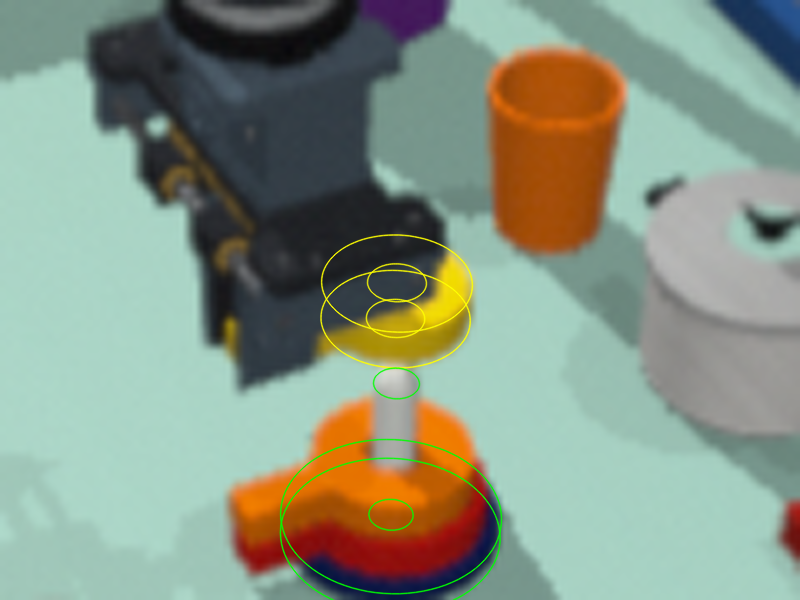

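```bash
python3 -m creep '{"offset":[[-0.001,0,0],[0,0,0.02],[0,0,0.01],[0,0,0.01],[0,0,0]],"rotation":[[0,0,0],[0,0,0],[0,0,0],[0,0,0],[0,0,0]]}'
python3 -m creep '{"offset":[[0,0,0.01],[0,0,0.01],[0,0,0.01],[0,0,0]],"rotation":[[0,0,0],[0,0,0],[0,0,0],[0,0,0]]}'
```

```text
time_s: 23.38
ee_pos: [503.3, -35.6, 93.0]
ee_rot: [180.0, -0.1, -179.9]
force: [0.5, 0.6, -0.2]
gripper_width: 21.8
time_s: 23.88
ee_pos: [503.3, -35.9, 62.7]
ee_rot: [180.0, -0.1, -180.0]
force: [0.5, -0.1, -0.7]
gripper_width: 21.7
```

Yellow should be home at a TCP height of about 55.8.

```bash
python3 -m creep '{"offset":[[0,0,0.003],[0,0,0.002],[0,0,0.001],[0,0,0]],"rotation":[[0,0,0],[0,0,0],[0,0,0],[0,0,0]]}'
python3 -m creep '{"offset":[[0,0,0.001],[0,0,0.001],[0,0,0]],"rotation":[[0,0,0],[0,0,0],[0,0,0]]}'
```

```text
time_s: 24.38
ee_pos: [503.8, -35.9, 57.7]
ee_rot: [180.0, 0.0, -180.0]
force: [0.3, 0.6, -1.4]
gripper_width: 21.9
time_s: 24.75
ee_pos: [503.9, -35.9, 55.8]
ee_rot: [180.0, 0.0, -180.0]
force: [-0.4, 0.0, 0.8]
gripper_width: 22.0
```

```bash
python3 -m creep '{"offset":[[0,0,0.001],[0,0,0.0005],[0,0,0]],"rotation":[[0,0,0],[0,0,0],[0,0,0]]}'
python3 -m creep '{"offset":[[0,0,0],[0,0,0],[0,0,0]],"rotation":[[0,0,0],[0,0,0],[0,0,0]]}' 0.4
python3 -m creep '{"offset":[[0,0,-0.03],[0,0,-0.05],[0,0,-0.05],[0.05,0,0],[0.05,0,0]],"rotation":[[0,0,0],[0,0,0],[0,0,0],[0,0,0],[0,0,0]]}'
python3 snap.py 10 side 240 140 120 90 top 90 110 240 180
python3 ov.py 10 568 -35.6 62 64 568 -35.6
python3 - <<'E'
from rings import *
ims={n:cv2.imread(f'pics/{n}10raw.png')[:,:,::-1].copy() for n in('top','side')}
run(ims,{'yellow':[568,-36,3.14,62],'green':[383,331,-2.93,10]})
E
```

```text
time_s: 25.12
ee_pos: [503.8, -35.9, 55.7]
ee_rot: [-180.0, 0.0, -180.0]
force: [-4.4, -0.6, 11.2]
gripper_width: 22.0
time_s: 25.5
ee_pos: [503.7, -35.9, 53.9]
ee_rot: [180.0, -0.0, -180.0]
force: [-1.0, -0.1, 0.2]
gripper_width: 49.1
time_s: 26.12
ee_pos: [403.0, -36.0, 184.4]
ee_rot: [-180.0, 0.1, -180.0]
force: [-1.0, 0.4, 0.1]
gripper_width: 54.9
yellow ('top', 'side') [587.7 -41.8 -19.5] yaw 176.9 cost 6134.9
yellow ('top',) [581.  -39.5  62.2] yaw 180.5 cost 33.2
green ('top', 'side') [383.3 331.7  10.1] yaw -166.9 cost 55.9
green ('top',) [382.9 331.3  12. ] yaw -168.1 cost 27.6
```

View pics/side10ov.png

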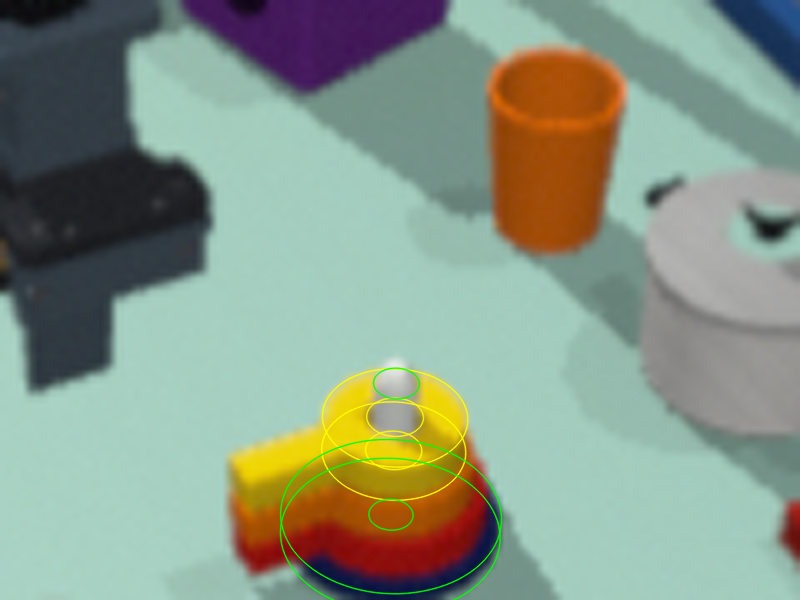

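View pics/top10.png

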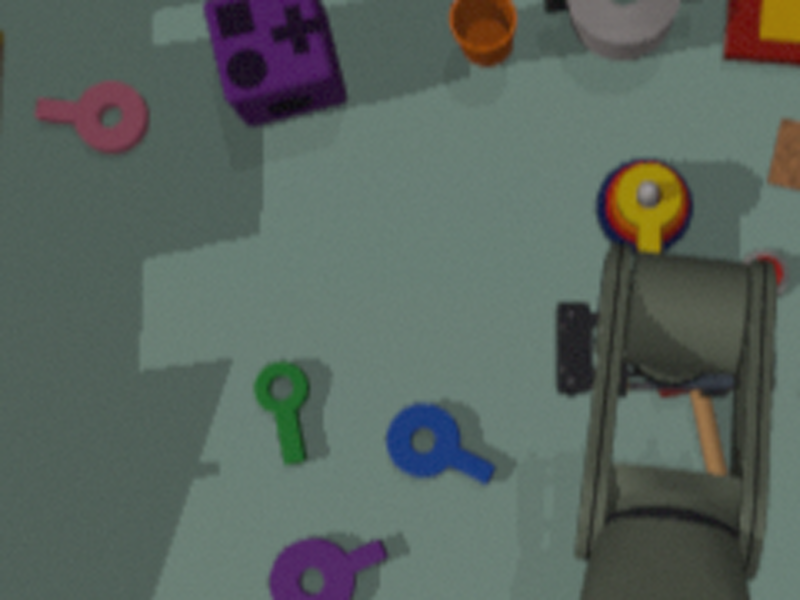

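Yellow is home (overlay matches). Last is green.

```bash
python3 plan.py 320.9 317.4 120 192.8
```

```text
pos [398.4 -35.6 183.5] rot [ 180.    -0.3 -180. ] F [ 1.7  0.5 -0.8] w 54.8 t 26.23 j6 -97.0
tool rotvec [  0.1  -0.3 -12.8] | shift m: before turn [0.0771 0.353  0.0641] after turn [-0.0027  0.3614  0.0635]
```

```bash
python3 -m creep '{"offset":[[0,0,0],[0,0,0],[0.0005,0.0518,0],[0.0005,0.0518,0],[0.0005,0.0518,0]],"rotation":[[0,0,-6.4],[0,0,-6.4],[0,0,0],[0,0,0],[0,0,0]]}'
python3 -m creep '{"offset":[[0.0005,0.0518,0.01],[0.0005,0.0518,0.02],[0,0.0518,0.02],[0,0.0518,0.02],[0,0,0]],"rotation":[[0,0,0],[0,0,0],[0,0,0],[0,0,0],[0,0,0]]}'
python3 plan.py 320.9 317.4 4.5 192.8
```

```text
time_s: 26.85
ee_pos: [368.2, 116.8, 184.2]
ee_rot: [180.0, 0.1, -167.2]
force: [0.7, -0.3, 0.5]
gripper_width: 54.5
time_s: 27.48
ee_pos: [320.0, 319.6, 112.6]
ee_rot: [-180.0, -0.1, -166.9]
force: [-0.1, -0.8, -1.1]
gripper_width: 54.9
pos [320.  319.6 112.6] rot [-1.800e+02 -1.000e-01 -1.669e+02] F [-0.1 -0.8 -1.1] w 54.9 t 27.48 j6 -60.0
tool rotvec [-0.  -0.1  0.3] | shift m: before turn [-0.0006 -0.0023  0.1081] after turn [-0.0004 -0.0024  0.1081]
```

```bash
python3 -m creep '{"offset":[[0,-0.0018,0.03],[0,0,0.03],[0,0,0.03],[0,0,0.008],[0,0,0]],"rotation":[[0,0,0],[0,0,0],[0,0,0],[0,0,0],[0,0,0]]}'
python3 plan.py 320.9 317.4 4.5 192.8; python3 snap.py 11 side 110 110 120 90
```

```text
time_s: 28.1
ee_pos: [321.7, 315.1, 16.4]
ee_rot: [-180.0, -0.0, -167.2]
force: [-0.1, -1.2, -0.3]
gripper_width: 55.1
pos [321.7 315.1  16.4] rot [-180.    -0.  -167.2] F [-0.1 -1.2 -0.3] w 55.1 t 28.1 j6 -60.0
tool rotvec [-0. -0. -0.] | shift m: before turn [0.0003 0.0025 0.0119] after turn [0.0003 0.0025 0.0119]
```

View pics/side11.png

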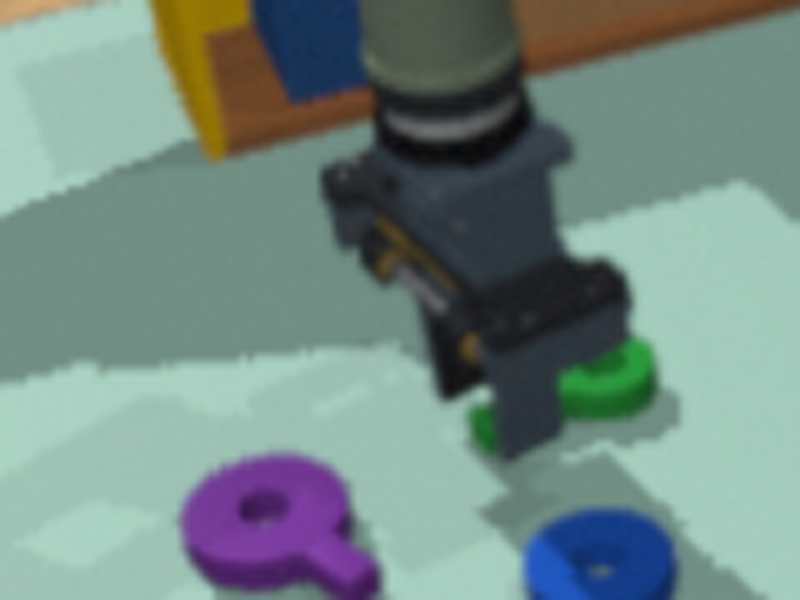

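The green tab (485,425) lies between the far finger (445,370) and the near one (530,420). Closing.

```bash
python3 -m creep '{"offset":[[0,0.0015,0.011],[0,0,0],[0,0,0]],"rotation":[[0,0,0],[0,0,0],[0,0,0]]}'
python3 -m creep '{"offset":[[0,0,0],[0,0,0],[0,0,0],[0,0,0]],"rotation":[[0,0,0],[0,0,0],[0,0,0],[0,0,0]]}' 1 15
python3 -m creep '{"offset":[[0,0,-0.03],[0,0,-0.05],[0,0,-0.05],[0,0,0],[0,0,0]],"rotation":[[0,0,0],[0,0,0],[0,0,0],[0,0,6.4],[0,0,6.4]]}'
python3 plan.py 504 -35.8 135 180
```

```text
time_s: 28.52
ee_pos: [320.9, 316.9, 5.3]
ee_rot: [180.0, 0.0, -167.2]
force: [-0.4, 0.7, -0.2]
gripper_width: 54.9
time_s: 29.02
ee_pos: [320.9, 316.8, 5.2]
ee_rot: [180.0, 0.0, -167.2]
force: [0.4, 0.9, 1.1]
gripper_width: 21.9
time_s: 29.65
ee_pos: [320.9, 316.7, 135.8]
ee_rot: [179.9, 0.1, 179.8]
force: [0.5, -0.6, -1.0]
gripper_width: 22.0
pos [320.9 316.7 135.8] rot [1.799e+02 1.000e-01 1.798e+02] F [ 0.5 -0.6 -1. ] w 22.0 t 29.65 j6 -47.0
tool rotvec [ 0.1  0.1 -0.2] | shift m: before turn [-0.1842 -0.352   0.0006] after turn [-0.1831 -0.3525  0.0008]
```

```bash
python3 -m creep '{"offset":[[-0.0229,-0.044,0],[-0.0229,-0.044,0],[-0.0229,-0.044,0],[-0.0229,-0.044,0],[-0.0229,-0.044,0]],"rotation":[[0,0,0],[0,0,0],[0,0,0],[0,0,0],[0,0,0]]}'
python3 -m creep '{"offset":[[-0.0229,-0.044,0],[-0.0229,-0.044,0],[-0.0229,-0.044,0],[0,0,0],[0,0,0]],"rotation":[[0,0,0],[0,0,0],[0,0,0],[0,0,0],[0,0,0]]}'
python3 plan.py 504 -35.8 110 180; python3 snap.py 12 side 240 140 120 90;python3 - <<'E'
from ov import *; from workcell import env
p=env.state()['ee_pos'];print(p);ov('12',p[0]+64,p[1],p[2]+5,54,0,(568,-35.6))
E
```

```text
time_s: 30.28
ee_pos: [435.8, 95.3, 135.0]
ee_rot: [180.0, -0.0, -180.0]
force: [1.2, 0.4, -0.6]
gripper_width: 21.7
time_s: 30.9
ee_pos: [503.4, -34.8, 134.7]
ee_rot: [180.0, -0.1, -180.0]
force: [-1.1, 0.5, -0.4]
gripper_width: 21.8
pos [503.4 -34.8 134.7] rot [ 1.8e+02 -1.0e-01 -1.8e+02] F [-1.1  0.5 -0.4] w 21.8 t 30.9 j6 -95.0
tool rotvec [ 0.  -0.1  0. ] | shift m: before turn [-0.0006 -0.001   0.0247] after turn [-0.0006 -0.001   0.0247]
[503.29887882 -34.36472591 134.7816127 ]
```

View pics/side12ov.png

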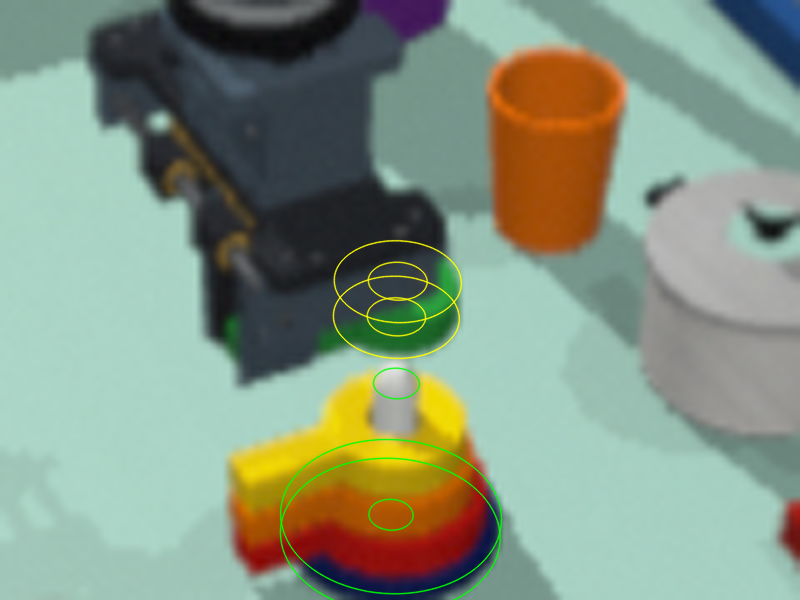

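```bash
python3 -m creep '{"offset":[[-0.001,-0.001,0],[0,0,0.02],[0,0,0.01],[0,0,0.01],[0,0,0]],"rotation":[[0,0,0],[0,0,0],[0,0,0],[0,0,0],[0,0,0]]}'
python3 -m creep '{"offset":[[0,0,0.006],[0,0,0.005],[0,0,0.002],[0,0,0]],"rotation":[[0,0,0],[0,0,0],[0,0,0],[0,0,0]]}'
```

```text
time_s: 31.58
ee_pos: [504.7, -35.9, 94.5]
ee_rot: [180.0, -0.1, -179.9]
force: [0.7, 0.1, -0.2]
gripper_width: 22.0
time_s: 32.08
ee_pos: [505.2, -36.2, 82.0]
ee_rot: [180.0, -0.0, -180.0]
force: [-0.1, 0.2, -1.6]
gripper_width: 21.7
```

```bash
python3 -m creep '{"offset":[[0,0,0.002],[0,0,0.001],[0,0,0.001],[0,0,0]],"rotation":[[0,0,0],[0,0,0],[0,0,0],[0,0,0]]}'
python3 -m creep '{"offset":[[0,0,0.001],[0,0,0.001],[0,0,0]],"rotation":[[0,0,0],[0,0,0],[0,0,0]]}'
```

```text
time_s: 32.58
ee_pos: [505.2, -36.2, 78.1]
ee_rot: [180.0, -0.0, -180.0]
force: [0.2, -0.3, -0.8]
gripper_width: 21.5
time_s: 32.95
ee_pos: [505.4, -36.1, 77.2]
ee_rot: [180.0, 0.0, -180.0]
force: [-2.2, 0.0, 7.8]
gripper_width: 22.0
```

```bash
python3 -m creep '{"offset":[[0,0,0.0005],[0,0,0],[0,0,0],[0,0,0]],"rotation":[[0,0,0],[0,0,0],[0,0,0],[0,0,0]]}' 0.4
python3 -m creep '{"offset":[[0,0,-0.03],[0,0,-0.05],[0,0,-0.05],[0.05,0,0],[0.05,0,0]],"rotation":[[0,0,0],[0,0,0],[0,0,0],[0,0,0],[0,0,0]]}'
python3 snap.py 13 side 240 140 120 90 top 250 110 200 150
python3 ov.py 13 568 -35.6 82 54 568 -35.6
python3 - <<'E'
import cv2
im=cv2.imread('pics/side13raw.png');cv2.imwrite('pics/side13b.png',cv2.resize(im[230:330,290:423],(800,600),interpolation=cv2.INTER_CUBIC))
im=cv2.imread('pics/top13raw.png');cv2.imwrite('pics/top13b.png',cv2.resize(im[140:230,315:435],(800,600),interpolation=cv2.INTER_CUBIC))
E
```

```text
time_s: 33.45
ee_pos: [505.2, -36.1, 75.5]
ee_rot: [180.0, -0.0, -180.0]
force: [0.3, -0.4, 0.9]
gripper_width: 54.9
time_s: 34.08
ee_pos: [404.5, -36.2, 206.0]
ee_rot: [-180.0, 0.1, -180.0]
force: [-0.9, -0.8, 0.2]
gripper_width: 54.8
```

View pics/side13ov.png

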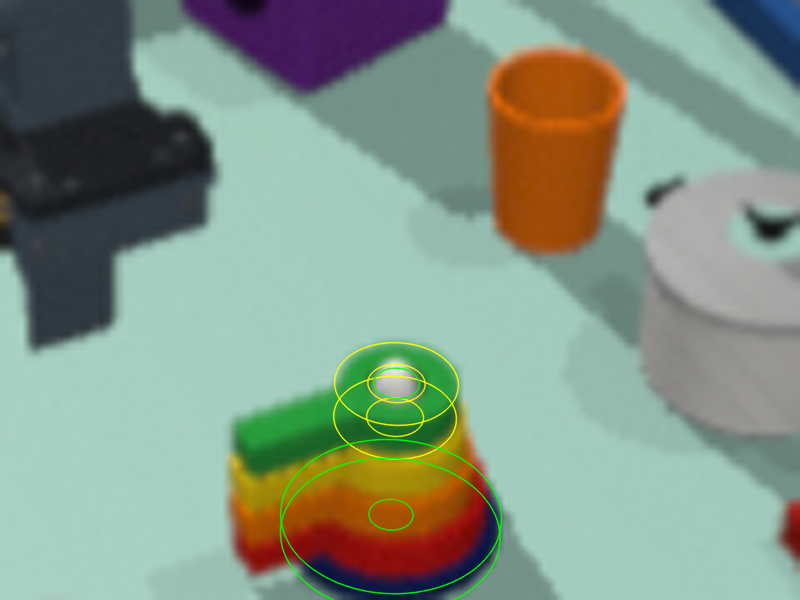

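View pics/side13b.png

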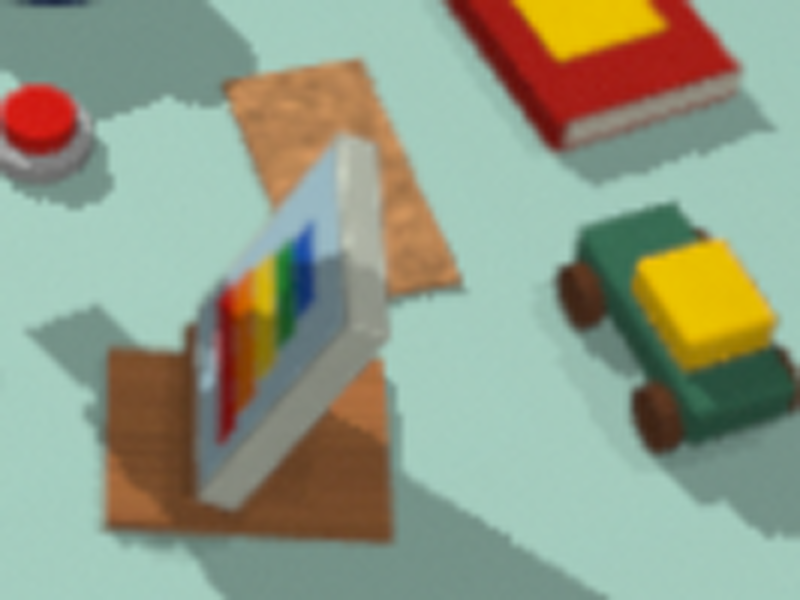

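View pics/top13b.png

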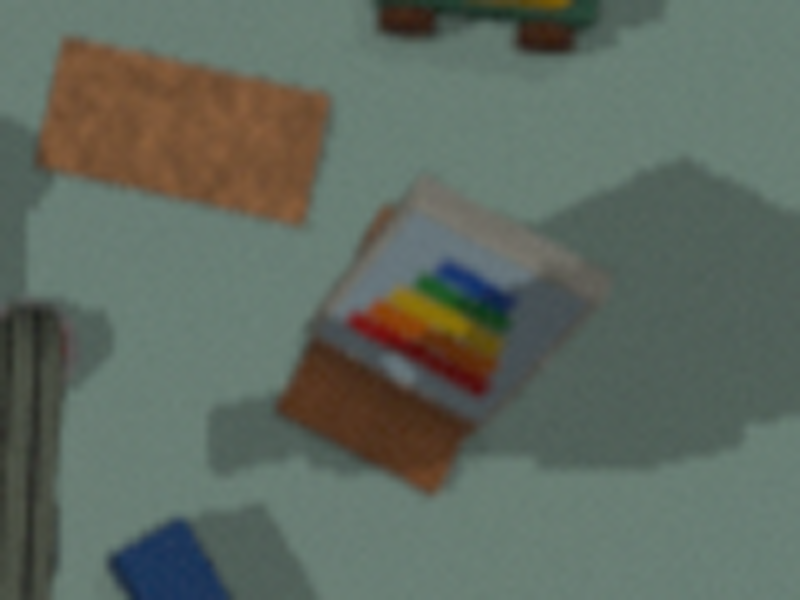

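The green ring sits round the post tip, concentric in the overlay. Now I'll fit the board's pose from its corners in both views.

```bash
cat > board.py <<'E'
from h import *
from scipy.optimize import least_squares
def axes(phi,th):
    f=np.array([np.cos(phi),np.sin(phi),0]);z=np.array([0,0,1.])
    u=np.cos(th)*z-np.sin(th)*f;n=np.cos(th)*f+np.sin(th)*z;r=np.cross(u,n)   # r along +y-ish? check
    return r,u,n
T=lambda u,v:((u+.5)/(800/120)-.5+315,(v+.5)/(600/90)-.5+140)
Sd=lambda u,v:((u+.5)/(800/133)-.5+290,(v+.5)/6-.5+230)
# (view, pixel, a(r: +1 = image left / +y), b, c)
E
python3 - <<'E'
from board import *
obs=[('top',T(428,177),1,130,-9),('top',T(611,275),-1,130,-9),('top',T(413,207),1,130,9),('top',T(595,303),-1,130,9),('top',T(320,325),1,0,9),('top',T(474,424),-1,0,9),
('side',Sd(340,133),1,130,9),('side',Sd(376,146),1,130,-9),('side',Sd(352,330),-1,130,9),('side',Sd(386,332),-1,130,-9),('side',Sd(200,497),-1,0,9),('side',Sd(236,507),-1,0,-9)]
def res(p,full=False):
    O=p[:3];r,u,n=axes(p[3],p[4]); 
    if r[1]<0: r=-r
    e=np.array([proj(v,O+a*50*r+b*u+c*n)[0]-np.array(px) for v,px,a,b,c in obs]); return e if full else e.ravel()
o=least_squares(res,[500,-320,15,np.radians(150),.4],loss='soft_l1')
print(o.x.round(3),np.degrees(o.x[3]),o.cost); print(res(o.x,True).round(1))
r,u,n=axes(o.x[3],o.x[4]);print('u',u,'n',n,'r',r,'top mid',o.x[:3]+130*u)
# strip
k={'LT':(66,38),'RT':(331,97),'RB':(304,226),'LB':(38,164)}
c=np.array([plane('top',T(*v),4)[0] for v in k.values()]);print(c.round(1),c.mean(0)); 
d=(c[0]+c[3]-c[1]-c[2])/2;print('strip y dir',np.degrees(np.arctan2(d[1],d[0])),np.linalg.norm(d))
for q in((228,85),(362,60),(462,290)): print(plane('side',Sd(*q),4))
E
```

```text
[ 4.89117e+02 -3.38650e+02  2.50430e+01  2.61100e+00  3.76000e-01] 149.62536029121952 6.672614088724469
[[-1.  -0.8]
 [ 0.3  0.5]
 [-0.8 -1.1]
 [ 0.8  0.6]
 [-2.5  0.3]
 [ 1.1  0.5]
 [ 0.  -0.6]
 [ 0.6 -0.6]
 [-1.  -0.8]
 [ 0.4  1.1]
 [-0.2  0.6]
 [ 0.4  0.9]]
u [ 0.31708643 -0.18584489  0.93000961] n [-0.80235423  0.47026117  0.3675352 ] r [-0.50565195 -0.86273757  0.        ] top mid [ 530.33815538 -362.80978324  145.94456452]
[[ 662.1 -179.2    4. ]
 [ 630.6 -314.5    4. ]
 [ 563.1 -298.5    4. ]
 [ 595.6 -163.5    4. ]] [ 612.86742569 -238.91389437    4.        ]
strip y dir 76.69334741425767 138.87354363699814
[[ 596.29304645 -163.69010673    4.        ]]
[[ 662.74796509 -177.77957505    4.        ]]
[[ 628.00779037 -317.49247718    4.        ]]
```

```bash
cat >> board.py <<'E'
def draw(tag,p,out):
    r,u,n=axes(p[3],p[4]);r=-r if r[1]<0 else r
    for v,(bx,by,w,h) in(('top',(315,140,120,90)),('side',(290,230,133,100))):
        im=cv2.imread(f'pics/{v}{tag}raw.png');o=cv2.resize(im[by:by+h,bx:bx+w],(800,600),interpolation=cv2.INTER_CUBIC)
        k=np.array([800/w,600/h])
        P={(a,b,c):(proj(v,p[:3]+a*50*r+b*u+c*n)[0]-[bx,by]+.5)*k-.5 for a in(1,-1) for b in(0,130) for c in(9,-9)}
        for s in P:
            for t in P:
                if sum(x!=y for x,y in zip(s,t))==1: cv2.line(o,tuple(int(i) for i in P[s]),tuple(int(i) for i in P[t]),(0,255,255) if s[2]==9 and t[2]==9 else (255,0,255),1,cv2.LINE_AA)
        cv2.imwrite(f'pics/{v}{out}.png',o)
E
python3 - <<'E'
from board import *
draw('13',np.array([489.1,-338.65,25.04,2.611,.376]),'14')
a=cv2.imread('pics/top14.png');b=cv2.imread('pics/side14.png')
cv2.imwrite('pics/bd14.png',np.hstack([a[150:500,200:650],b[100:550,100:450][:350]]))
E
```

View pics/top14.png

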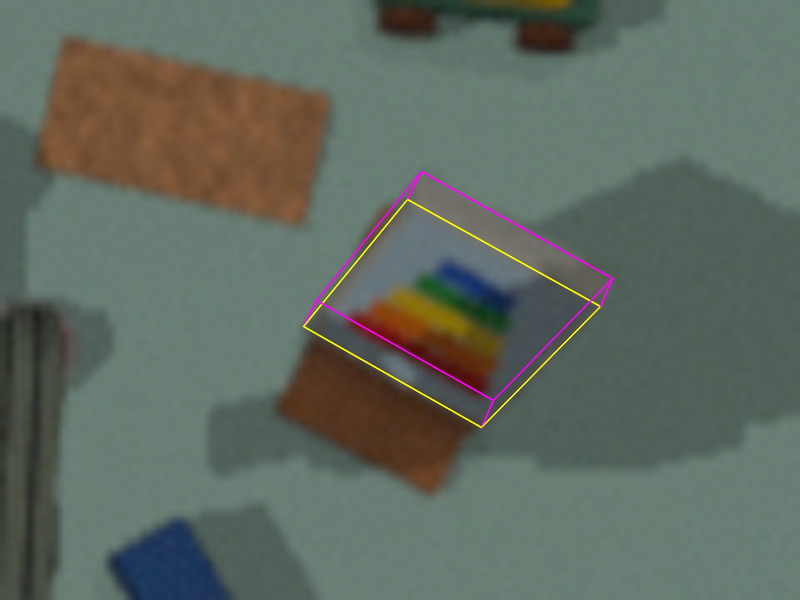

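View pics/side14.png

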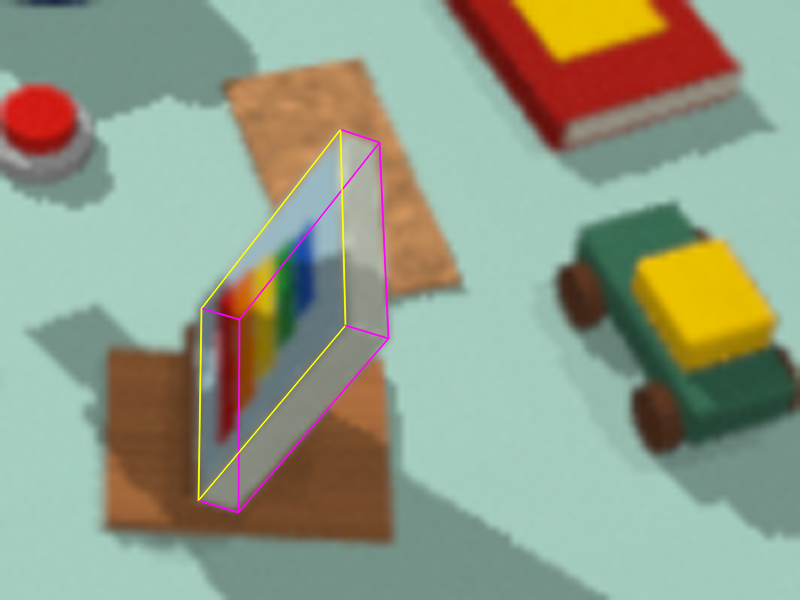

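The fit overlays both views well, drawn about 1 mm large. Next I turn the tool to the board's direction, then move over.

```bash
python3 -m creep '{"offset":[[0,0,-0.02],[0,0,-0.01],[0,0,0],[0,0,0],[0,0,0]],"rotation":[[0,0,10],[0,0,10],[0,0,10],[0,0,10],[0,0,10]]}'
python3 -m creep '{"offset":[[0,0,0],[0,0,0],[0,0,0],[0,0,0],[0,0,0]],"rotation":[[0,0,10],[0,0,10],[0,0,10],[0,0,10],[0,0,10]]}'
python3 -m creep '{"offset":[[0,0,0],[0,0,0],[0,0,0]],"rotation":[[0,0,10],[0,0,10.4],[0,0,0]]}'
cat > gb.py <<'E'
from plan import *; from board import axes
def Rb(phi,th):
    r,u,n=axes(phi,th); z=-u;y=-n;x=np.cross(y,z);return Ro.from_matrix(np.c_[x,y,z])
def tgt(b,O=np.array([489.1,-338.65,25.04]),phi=2.611,th=.376):
    r,u,n=axes(phi,th);go(*(O+b*u),R=Rb(phi,th))
if __name__=='__main__': tgt(float(sys.argv[1]))
E
python3 gb.py 180
```

```text
time_s: 34.8
ee_pos: [405.9, -36.2, 235.6]
ee_rot: [180.0, 0.0, 129.7]
force: [-1.3, 0.2, -0.2]
gripper_width: 54.6
time_s: 35.42
ee_pos: [405.9, -36.2, 235.6]
ee_rot: [180.0, -0.0, 79.7]
force: [0.4, -0.6, -0.5]
gripper_width: 54.5
time_s: 35.8
ee_pos: [405.8, -36.3, 235.6]
ee_rot: [180.0, -0.0, 59.8]
force: [-0.3, -0.8, -0.1]
gripper_width: 54.4
pos [405.8 -36.3 235.6] rot [180.   -0.   59.8] F [-0.3 -0.8 -0.1] w 54.4 t 35.8 j6 24.0
tool rotvec [21.6  0.   0.2] | shift m: before turn [-0.2195  0.2904  0.0431] after turn [-0.2187  0.2865 -0.0667]
```

```bash
python3 -m creep '{"offset":[[-0.0314,0.0415,0],[-0.0314,0.0415,0],[-0.0314,0.0415,0],[-0.0314,0.0415,0],[-0.0314,0.0415,0]],"rotation":[[0,0,0],[0,0,0],[0,0,0],[0,0,0],[0,0,0]]}'
python3 -m creep '{"offset":[[-0.0314,0.0415,0],[-0.0314,0.0415,0],[0,0,0],[0,0,0],[0,0,0]],"rotation":[[0,0,0],[0,0,0],[7.2,0,0],[7.2,0,0],[7.2,0,0]]}'
python3 -m creep '{"offset":[[0,0,0],[0,0,0]],"rotation":[[0,0,0],[0,0,0]]}'
python3 gb.py 180
```

```text
time_s: 36.42
ee_pos: [505.8, -278.4, 235.4]
ee_rot: [180.0, -0.0, 59.8]
force: [0.3, 0.4, 0.2]
gripper_width: 54.4
time_s: 37.05
ee_pos: [545.2, -373.2, 235.5]
ee_rot: [-158.2, -0.1, 59.8]
force: [-0.2, 0.1, -0.5]
gripper_width: 54.8
time_s: 37.3
ee_pos: [544.7, -372.7, 235.5]
ee_rot: [-158.5, -0.0, 59.7]
force: [-0.8, -0.4, 0.5]
gripper_width: 54.6
pos [ 544.7 -372.7  235.5] rot [-158.5   -0.    59.7] F [-0.8 -0.4  0.5] w 54.6 t 37.3 j6 -4.0
tool rotvec [0.  0.  0.1] | shift m: before turn [0.0012 0.0167 0.0397] after turn [0.0012 0.0166 0.0397]
```

```bash
python3 -m creep '{"offset":[[0.001,0.0165,0],[0,0,0.025],[0,0,0.015],[0,0,0.03],[0,0,0]],"rotation":[[0,0,0],[0,0,0],[0,0,0],[0,0,0],[0,0,0]]}'
python3 gb.py 85; python3 snap.py 15 side 270 190 160 120 top 315 110 160 120
```

```text
time_s: 37.92
ee_pos: [534.6, -365.5, 164.6]
ee_rot: [-158.3, -0.0, 59.7]
force: [0.2, -0.6, -0.2]
gripper_width: 54.8
pos [ 534.6 -365.5  164.6] rot [-158.3   -0.    59.7] F [ 0.2 -0.6 -0.2] w 54.8 t 37.92 j6 -4.0
tool rotvec [-0.2 -0.   0.1] | shift m: before turn [0.0001 0.0024 0.0642] after turn [0.0001 0.0022 0.0642]
```

View pics/side15.png

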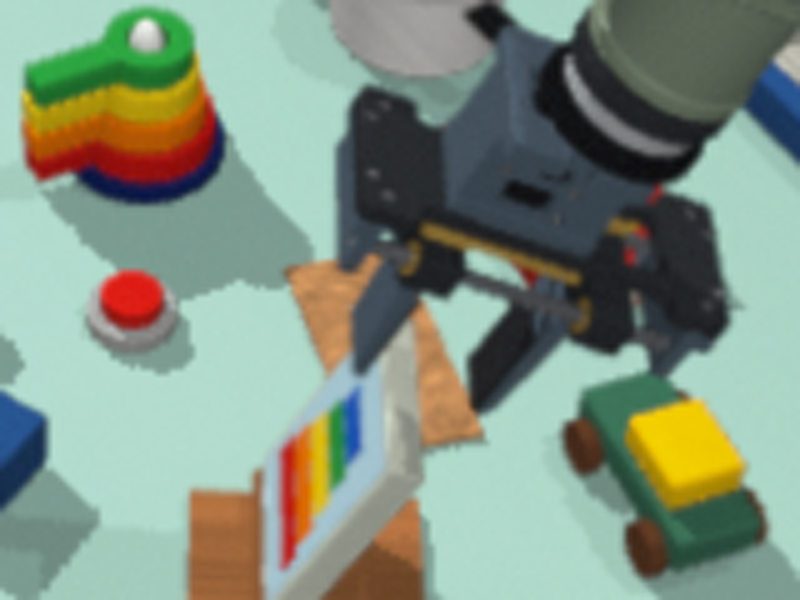

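View pics/top15.png

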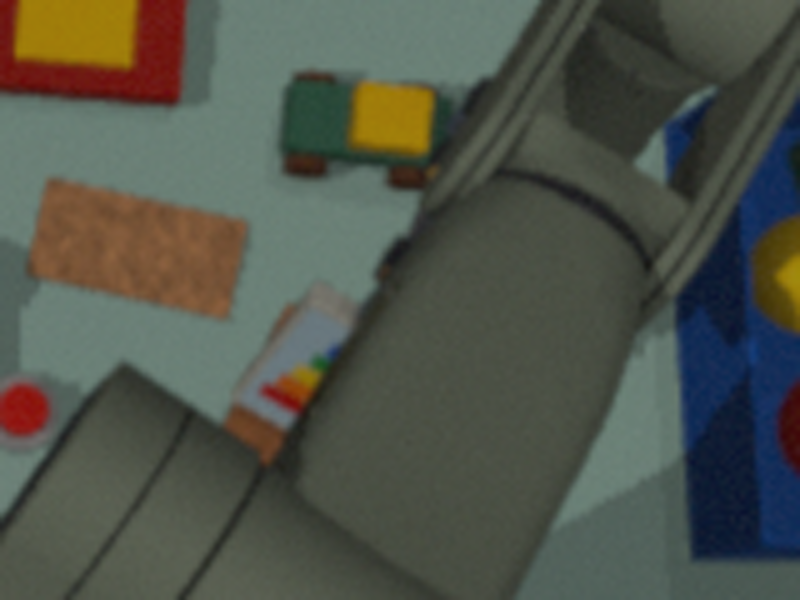

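The jaws straddle the board's top edge: front finger tip (365,365), edge (400,340), rear finger tip (485,405). Going in.

```bash
python3 -m creep '{"offset":[[0,0.002,0.02],[0,0,0.02],[0,0,0.02],[0,0,0],[0,0,0]],"rotation":[[0,0,0],[0,0,0],[0,0,0],[0,0,0],[0,0,0]]}'
python3 gb.py 85; python3 snap.py 16 side 270 190 160 120
```

```text
time_s: 38.65
ee_pos: [519.9, -357.1, 109.6]
ee_rot: [-158.6, 0.0, 59.6]
force: [0.6, 0.0, 0.4]
gripper_width: 54.7
pos [ 519.9 -357.1  109.6] rot [-158.6    0.    59.6] F [0.6 0.  0.4] w 54.7 t 38.65 j6 -4.0
tool rotvec [0.1 0.  0. ] | shift m: before turn [ 0.0003 -0.0024  0.0068] after turn [ 0.0003 -0.0024  0.0068]
```

View pics/side16.png

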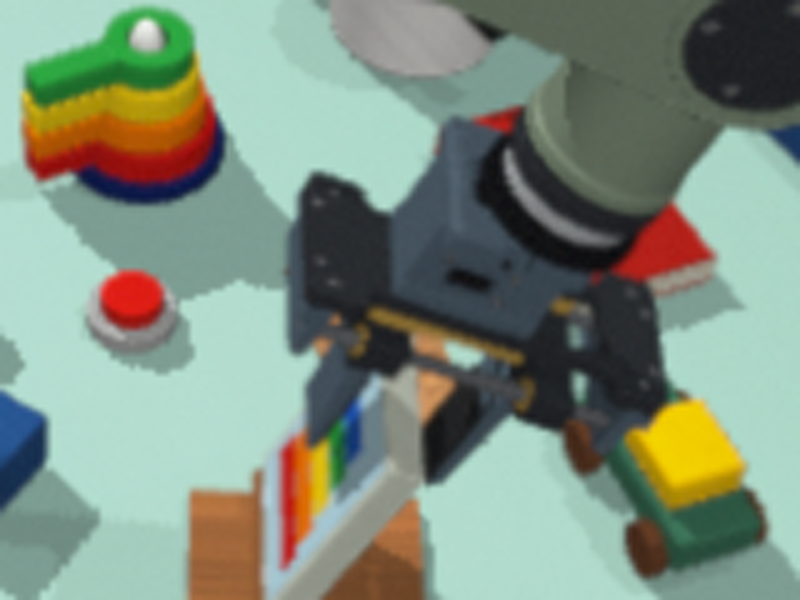

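```bash
python3 -m creep '{"offset":[[0,-0.002,0.004],[0,0,0]],"rotation":[[0,0,0],[0,0,0]]}'
python3 -m creep '{"offset":[[0,0,0],[0,0,0],[0,0,0],[0,0,0]],"rotation":[[0,0,0],[0,0,0],[0,0,0],[0,0,0]]}' 1 22
python3 gb.py 85
python3 -m creep '{"offset":[[0,0,-0.01],[0,0,-0.03],[0,0,-0.05],[0,0,-0.05],[0,0,0]],"rotation":[[0,0,0],[0,0,0],[0,0,0],[0,0,0],[0,0,0]]}'
```

```text
time_s: 38.95
ee_pos: [515.9, -354.6, 105.1]
ee_rot: [-158.4, -0.0, 59.6]
force: [0.5, 0.1, 0.5]
gripper_width: 54.7
time_s: 39.45
ee_pos: [515.8, -354.5, 105.0]
ee_rot: [-158.4, -0.0, 59.6]
force: [-2.2, 3.1, 7.1]
gripper_width: 18.2
pos [ 515.8 -354.5  105. ] rot [-158.4   -0.    59.6] F [-2.2  3.1  7.1] w 18.2 t 39.45 j6 -4.0
tool rotvec [-0.1 -0.   0. ] | shift m: before turn [0.0002 0.0004 0.0008] after turn [0.0002 0.0004 0.0008]
time_s: 40.08
ee_pos: [562.8, -382.3, 239.2]
ee_rot: [-159.0, 0.0, 59.6]
force: [1.1, 0.7, -1.6]
gripper_width: 18.0
```

```bash
python3 -m creep '{"offset":[[0,0,0],[0,0,0],[0,0,0],[0,0,0]],"rotation":[[-7,0,0],[-7,0,0],[-7.5,0,0],[0,0,0]]}'
python3 -m creep '{"offset":[[0,0,0],[0,0,0],[0,0,0]],"rotation":[[0,0,-8.6],[0,0,-8.6],[0,0,0]]}'
python3 plan.py 613 -239 150 76.7
```

```text
time_s: 40.58
ee_pos: [557.8, -379.1, 235.0]
ee_rot: [-179.7, -0.0, 59.6]
force: [0.7, -0.5, -0.8]
gripper_width: 18.3
time_s: 40.95
ee_pos: [561.1, -381.1, 234.1]
ee_rot: [-179.8, -0.1, 76.7]
force: [0.1, 0.1, -1.6]
gripper_width: 18.1
pos [ 561.1 -381.1  234.1] rot [-1.798e+02 -1.000e-01  7.670e+01] F [ 0.1  0.1 -1.6] w 18.1 t 40.95 j6 -22.0
tool rotvec [-0.2 -0.1  0. ] | shift m: before turn [0.1501 0.0183 0.0842] after turn [0.1503 0.0178 0.0841]
```

```bash
python3 -m creep '{"offset":[[0.05,0.006,0],[0.05,0.006,0],[0.05,0.006,0],[0,0,0.05],[0,0,0]],"rotation":[[0,0,0],[0,0,0],[0,0,0],[-0.2,0,0],[0,0,0]]}'
python3 -m creep '{"offset":[[0,0,0.03],[0,0,0.02],[0,0,0],[0,0,0]],"rotation":[[0,0,0],[0,0,0],[0,0,0],[0,0,0]]}'
python3 plan.py 613 -239 90 76.7;  python3 snap.py 17 side 290 180 133 100 top 300 110 120 90
```

```text
time_s: 41.58
ee_pos: [609.9, -237.2, 180.7]
ee_rot: [-179.5, -0.1, 76.8]
force: [-1.0, -0.9, -1.1]
gripper_width: 18.1
time_s: 42.08
ee_pos: [613.3, -239.7, 137.0]
ee_rot: [179.7, -0.0, 76.8]
force: [-0.1, -0.1, -0.5]
gripper_width: 18.2
pos [ 613.3 -239.7  137. ] rot [179.7  -0.   76.8] F [-0.1 -0.1 -0.5] w 18.2 t 42.08 j6 -9.0
tool rotvec [ 0.3 -0.   0.1] | shift m: before turn [ 0.0006 -0.0007  0.047 ] after turn [ 0.0006 -0.0004  0.047 ]
```

View pics/side17.png

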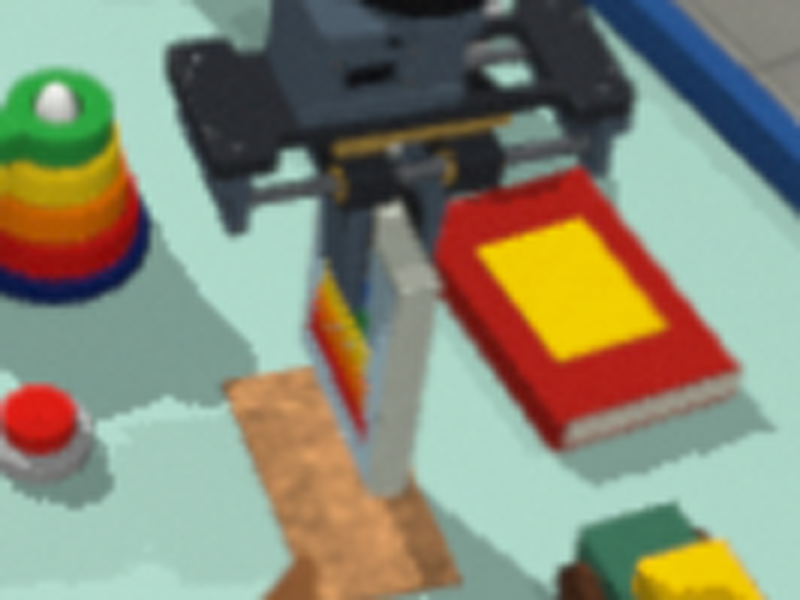

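View pics/top17.png

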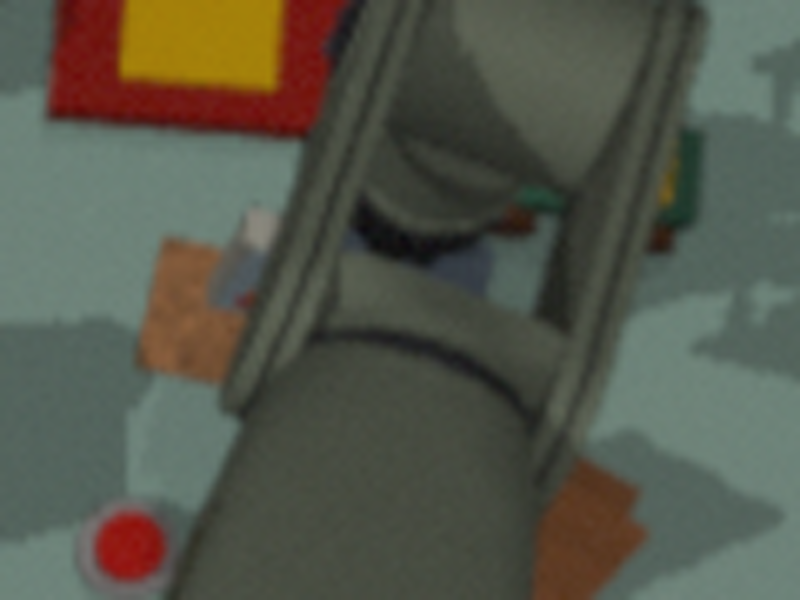

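```bash
python3 - <<'E'
import board
from board import *
import re
s=open('board.py').read().replace("(315,140,120,90)","(300,110,120,90)").replace("(290,230,133,100)","(290,180,133,100)")
open('board2.py','w').write(s)
import board2
board2.draw('17',np.array([613.3,-239.7,51,np.radians(166.7),0.]),'18')
E
```

```text
(no output)
```

View pics/side18.png

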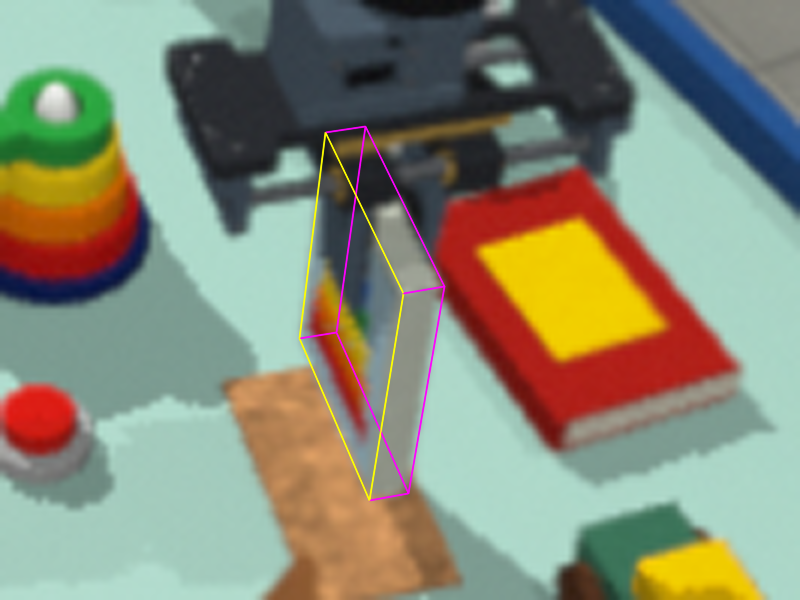

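The model overlays the board within about 1 raw pixel, so it is upright, aligned and central. Lowering.

```bash
python3 -m creep '{"offset":[[0,0,0.02],[0,0,0.015],[0,0,0.005],[0,0,0]],"rotation":[[0.3,0,0],[0,0,0],[0,0,0],[0,0,0]]}'
python3 -m creep '{"offset":[[0,0,0.002],[0,0,0.001],[0,0,0.001],[0,0,0]],"rotation":[[0,0,0],[0,0,0],[0,0,0],[0,0,0]]}'
```

```text
time_s: 42.68
ee_pos: [611.8, -238.5, 94.3]
ee_rot: [-179.7, -0.0, 76.8]
force: [-0.4, -0.3, -1.4]
gripper_width: 18.3
time_s: 43.18
ee_pos: [612.1, -238.7, 91.2]
ee_rot: [-179.8, -0.0, 76.8]
force: [-0.5, 0.1, -2.2]
gripper_width: 18.0
```

```bash
python3 -m creep '{"offset":[[0,0,0.001],[0,0,0.001],[0,0,0]],"rotation":[[-0.2,0,0],[0,0,0],[0,0,0]]}'
python3 -m creep '{"offset":[[0,0,0.001],[0,0,0.001],[0,0,0]],"rotation":[[0,0,0],[0,0,0],[0,0,0]]}'
```

```text
time_s: 43.55
ee_pos: [612.2, -238.8, 90.7]
ee_rot: [179.9, -0.0, 76.8]
force: [-1.5, 0.1, 6.4]
gripper_width: 17.8
time_s: 43.92
ee_pos: [612.0, -239.6, 90.3]
ee_rot: [179.9, 0.1, 76.8]
force: [-4.3, -1.2, 12.5]
gripper_width: 17.7
```

```bash
python3 -m creep '{"offset":[[0,0,-0.001],[0,0,0]],"rotation":[[0,0,0],[0,0,0]]}'
python3 -m creep '{"offset":[[0,0,0],[0,0,0],[0,0,0],[0,0,0]],"rotation":[[0,0,0],[0,0,0],[0,0,0],[0,0,0]]}' 0.4
python3 snap.py 19 side 290 180 133 100
python3 -m creep '{"offset":[[0,0,-0.02],[0,0,-0.03],[0,0,-0.05],[0,0,-0.05],[0,0,0]],"rotation":[[0,0,0],[0,0,0],[0,0,0],[0,0,0],[0,0,0]]}'
python3 plan.py 498 -154.5 150 76.7; python3 snap.py 20 side 290 180 133 100 
```

```text
time_s: 44.18
ee_pos: [612.0, -239.5, 90.3]
ee_rot: [179.9, 0.1, 76.9]
force: [-3.0, -2.6, 9.3]
gripper_width: 17.5
time_s: 44.68
ee_pos: [612.1, -238.6, 87.9]
ee_rot: [-180.0, -0.0, 76.8]
force: [-0.7, 0.1, 0.3]
gripper_width: 53.8
time_s: 45.35
ee_pos: [614.3, -239.6, 243.4]
ee_rot: [179.4, 0.1, 76.8]
force: [-1.2, 0.8, 0.1]
gripper_width: 54.3
pos [ 614.3 -239.6  243.4] rot [1.794e+02 1.000e-01 7.680e+01] F [-1.2  0.8  0.1] w 54.3 t 45.35 j6 -9.0
tool rotvec [0.6 0.1 0.1] | shift m: before turn [ 0.0565 -0.1335  0.092 ] after turn [ 0.0561 -0.1327  0.0934]
```

View pics/side20.png

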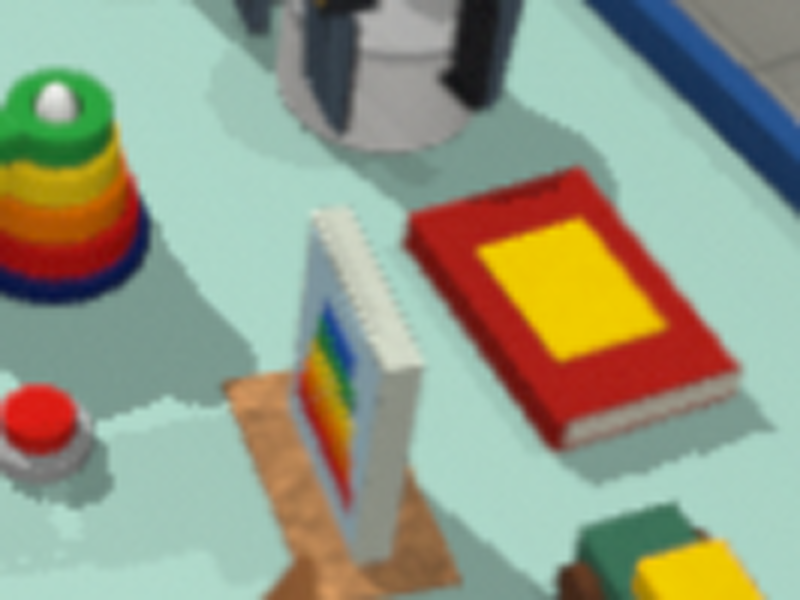

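The board stands upright on the strip with its red bar lowest (300–415, 210–565), and the stack is untouched. Now the button, with the fingers closed and the hand turned to stay clear of the board and the stack.

```bash
python3 -m creep '{"offset":[[0,0,0],[0,0,0],[0,0,0],[0,0,0],[0,0,0]],"rotation":[[0.3,0,9.4],[0,0,9.4],[0,0,9.4],[0,0,9.4],[0,0,9.4]]}' 1 20
python3 -m creep '{"offset":[[0,0,0],[0,0,0],[0,0,0]],"rotation":[[0,0,9.4],[0,0,9.3],[0,0,0]]}'
python3 plan.py 498 -154.5 60 11
```

```text
time_s: 46.02
ee_pos: [611.3, -238.4, 235.9]
ee_rot: [-179.6, 0.3, 29.5]
force: [-0.4, -0.7, -0.3]
gripper_width: 7.9
time_s: 46.4
ee_pos: [611.4, -238.5, 236.3]
ee_rot: [-179.7, 0.4, 11.2]
force: [-0.4, -0.1, -0.3]
gripper_width: 0.7
pos [ 611.4 -238.5  236.3] rot [-179.7    0.4   11.2] F [-0.4 -0.1 -0.3] w 0.7 t 46.4 j6 56.0
tool rotvec [-0.3  0.4  0.2] | shift m: before turn [-0.0936 -0.1036  0.1774] after turn [-0.0953 -0.1041  0.1763]
```

```bash
python3 -m creep '{"offset":[[-0.032,-0.035,0],[-0.032,-0.035,0],[-0.031,-0.034,0],[0,0,0],[0,0,0]],"rotation":[[-0.3,0.4,0],[0,0,0],[0,0,0],[0,0,0],[0,0,0]]}'
python3 -m creep '{"offset":[[0,0,0.05],[0,0,0.05],[0,0,0.05],[0,0,0.02],[0,0,0]],"rotation":[[0,0,0],[0,0,0],[0,0,0],[0,0,0],[0,0,0]]}'
python3 plan.py 498 -154.5 60 11; python3 snap.py 21 side 250 200 133 100 top 250 130 133 100
```

```text
time_s: 47.02
ee_pos: [499.3, -155.3, 238.0]
ee_rot: [179.8, -0.2, 11.2]
force: [0.4, 0.4, 0.6]
gripper_width: 0.1
time_s: 47.65
ee_pos: [499.1, -155.6, 65.9]
ee_rot: [180.0, 0.1, 11.2]
force: [-0.3, -0.6, 1.3]
gripper_width: 0.6
pos [ 499.1 -155.6   65.9] rot [1.80e+02 1.00e-01 1.12e+01] F [-0.3 -0.6  1.3] w 0.6 t 47.65 j6 60.0
tool rotvec [0.  0.1 0.2] | shift m: before turn [-0.0008 -0.0013  0.0059] after turn [-0.0008 -0.0013  0.0059]
```

View pics/side21.png

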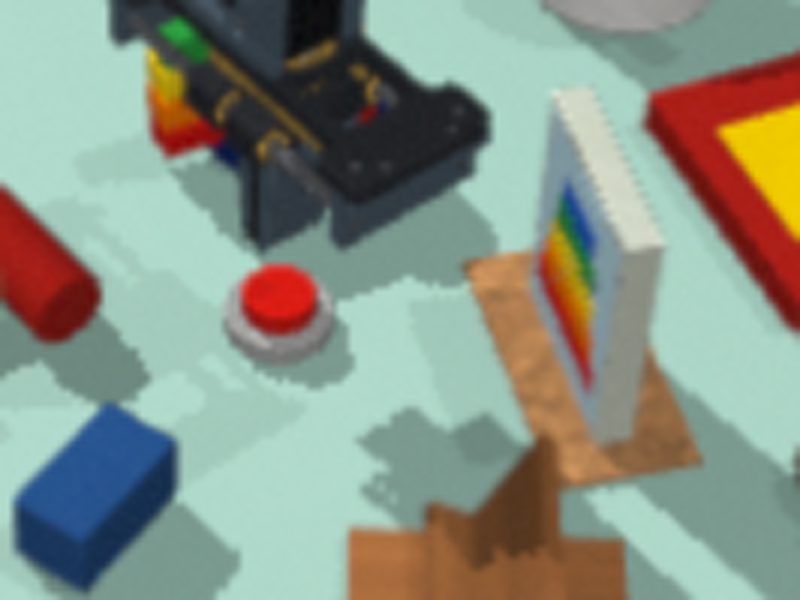

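View pics/top21.png

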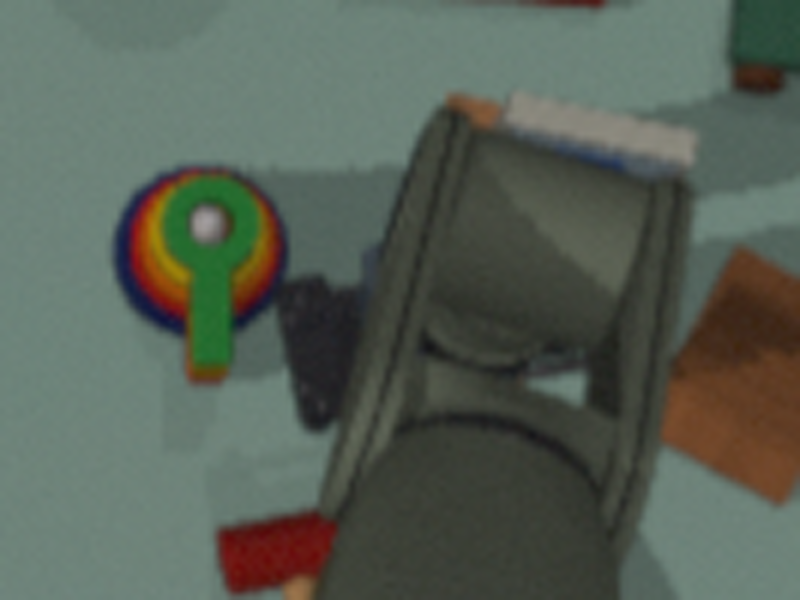

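The closed finger tips (265,240) are above the button (280,300), and the hand is clear of the stack and the board. Pressing.

```bash
python3 -m creep '{"offset":[[-0.0008,-0.001,0.02],[0,0,0.015],[0,0,0.005],[0,0,0]],"rotation":[[0,0,0],[0,0,0],[0,0,0],[0,0,0]]}'
python3 -m creep '{"offset":[[0,0,0.003],[0,0,0.003],[0,0,0]],"rotation":[[0,0,0],[0,0,0],[0,0,0]]}'
```

```text
time_s: 48.25
ee_pos: [498.7, -154.7, 28.2]
ee_rot: [179.9, -0.2, 11.1]
force: [-0.3, 0.3, -0.8]
gripper_width: 0.5
time_s: 48.62
ee_pos: [499.0, -154.7, 22.4]
ee_rot: [179.8, -0.2, 11.1]
force: [1.2, -0.8, 1.9]
gripper_width: 0.5
```

```bash
python3 -m creep '{"offset":[[0,0,0.003],[0,0,0.002],[0,0,0.001],[0,0,0]],"rotation":[[0,0,0],[0,0,0],[0,0,0],[0,0,0]]}'
python3 -m creep '{"offset":[[0,0,0.001],[0,0,0.001],[0,0,0]],"rotation":[[0,0,0],[0,0,0],[0,0,0]]}'
```

```text
time_s: 49.12
ee_pos: [499.0, -154.7, 16.3]
ee_rot: [179.8, -0.2, 11.1]
force: [1.9, -0.1, 4.5]
gripper_width: 0.6
time_s: 49.5
ee_pos: [499.0, -154.7, 16.1]
ee_rot: [179.8, -0.2, 11.1]
force: [-3.6, 0.4, 18.2]
gripper_width: 0.4
```

The force jumped from about 5 N to 18 N, so the button is at its stop. A short hold, then retreat and check.

```bash
python3 -m creep '{"offset":[[0,0,0],[0,0,0],[0,0,0]],"rotation":[[0,0,0],[0,0,0],[0,0,0]]}'
python3 -m creep '{"offset":[[0,0,-0.02],[0,0,-0.05],[0,0,-0.05],[0,0,-0.05],[0,0,-0.03]],"rotation":[[0,0,0],[0,0,0],[0,0,0],[0,0,0],[0,0,0]]}'
python3 -m creep '{"offset":[[-0.05,0,0],[-0.05,0,0],[-0.03,0,0],[0,0,0],[0,0,0]],"rotation":[[0,0,0],[0,0,0],[0,0,0],[0,0,0],[0,0,0]]}'
python3 snap.py 22 side 250 180 133 100 top 250 120 160 120
python3 - <<'E'
from rings import *
import board2
ims={n:cv2.imread(f'pics/{n}22raw.png')[:,:,::-1].copy() for n in('top','side')}
for c,z in(('red',22),('orange',42),('yellow',62),('green',82)): pass
board2.draw('22',np.array([612.2,-239,4,np.radians(166.7),0.]),'22b')
E
```

```text
time_s: 49.88
ee_pos: [499.1, -154.8, 16.1]
ee_rot: [179.8, -0.2, 11.1]
force: [-3.0, 0.7, 19.1]
gripper_width: 0.6
time_s: 50.5
ee_pos: [497.9, -154.2, 216.0]
ee_rot: [179.8, -0.2, 11.1]
force: [-0.1, -0.7, -0.8]
gripper_width: 0.3
time_s: 51.12
ee_pos: [370.9, -179.3, 213.5]
ee_rot: [179.9, -0.2, 11.1]
force: [0.8, -0.7, 0.5]
gripper_width: 0.8
```

View pics/side22.png

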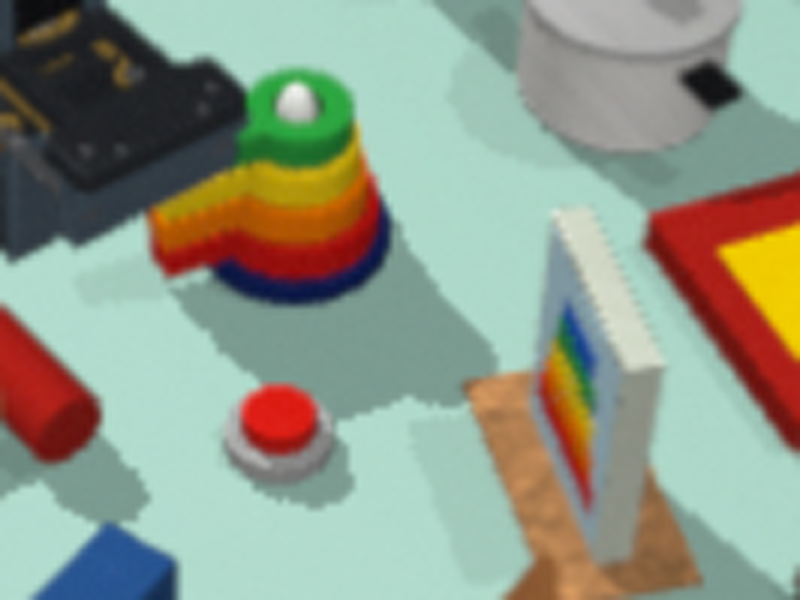

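View pics/side22b.png

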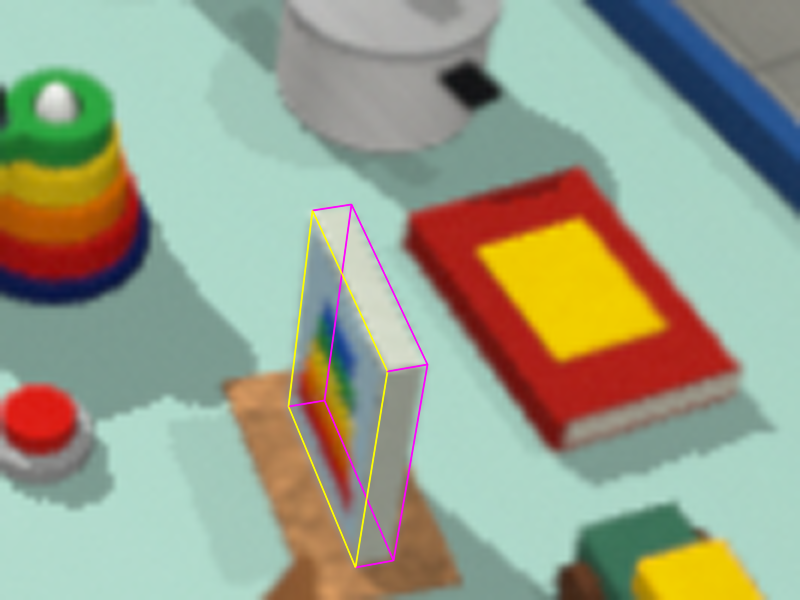

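View pics/top22.png

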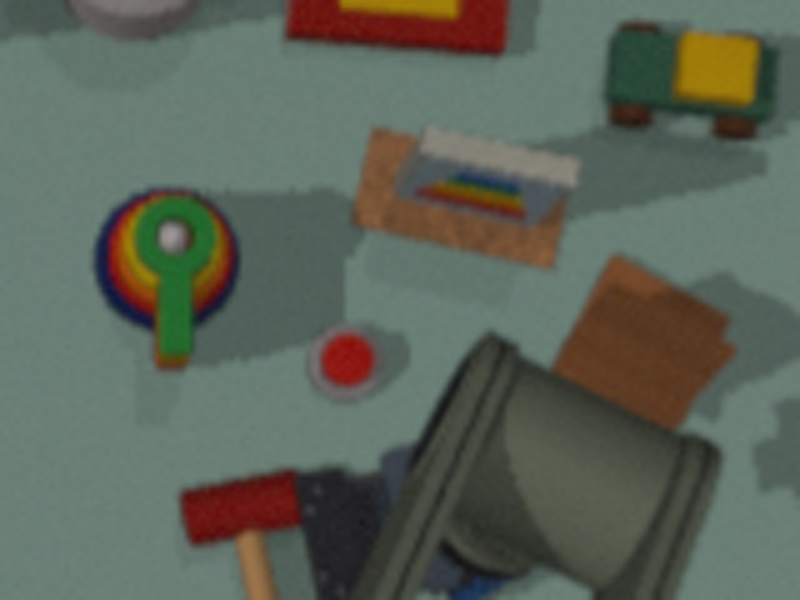

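View pics/top22b.png

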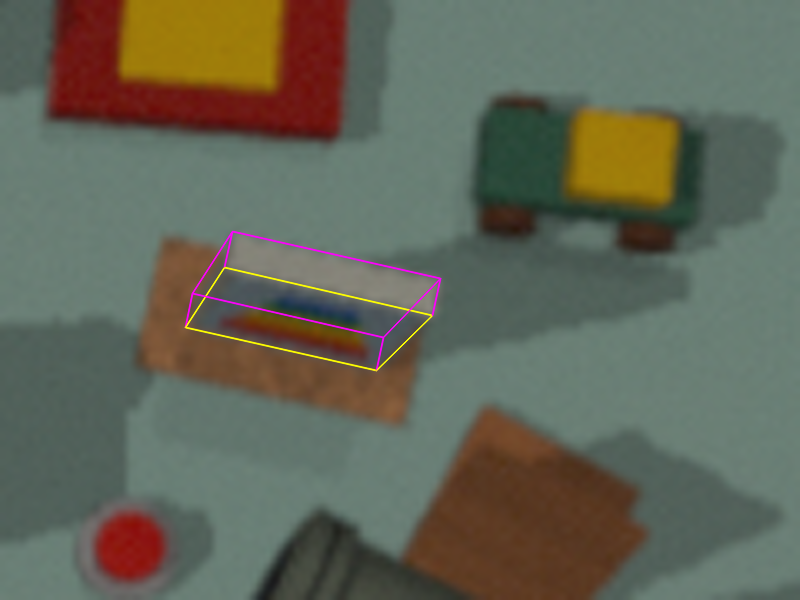

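The board matches the model in both views, centred and along the strip. The stack is intact, the button is up again, and the arm is clear. Handing in.

```bash
python3 -c "
from workcell import env
s=env.state();print(s['time_s'],s['ee_pos'].round(1),s['force'].round(1));print(env.job_done())"
```

```text
51.225 [ 371.2 -179.3  213.5] [-0.6  0.5 -0.5]
the job is handed in; nothing more can be done
None
```

I handed the job in at 51 s; the hand-in reports no verdict. Red, orange, yellow and green are on the post, biggest at the bottom. I left out the blue ring because it is as wide as the orange one, which makes it the decoy, and I did not touch the pink and purple look-alikes. The board stands on the cork strip, and the red button was pressed to its stop and let go.

**Last checks:**
- **Rings:** each one met firm contact at its expected height, and its outline matched the post in the side view.
    - Fits from both cameras put red and orange within about 2.5 mm of the post.
    - The two-camera fit for yellow failed. Fits from the top camera alone came out several mm off for red, orange and yellow, since they assume bench height. For yellow and green I relied on the outline match and the contact height.
- **Board:** a model drawn upright, about 1 mm from the strip's centre and along it, matched the board in both views to about 1 to 2 mm.
- **Button:** it was held down for over 0.2 s at 18–19 N. It looks fully up again in the last pictures, though I could not read its travel directly.
- **Forces and bystanders:** I gripped with at most 22 N. Wrist readings stayed under 20 N, and the bystanders in the last views look unmoved.

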